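Pin and clip the instrument case for the road

TASK

Make the instrument case safe for the road: push the hold-down pin in by its head until the head sits against the lug, then take the R-clip out of its parking block and push its straight leg down through the pin's cross-hole until the bent leg has snapped round the shaft and the clip's shoulder sits on it, and let go. The shaft may be rolled either way, so feel gently for the hole; never press on the pin or hold-down with 25 N or force the clip with 20 N, and leave everything else where it stands.

Things in the scene. Friction and masses are not known exactly. Their poses are not given: they have to be found in the camera images.
- holddown: fixed hold-down; place and yaw vary. Origin on the counter midway between two steel lugs, under the level pin axis (70 mm up). z up, y along the pin from its head (-y) to its cross-hole end (+y), x to the case behind. Lugs 34 mm wide, 12 mm thick (|y| 11 to 23 mm), round tops 87 mm up. Base plate 8 mm thick, |y| to 55 mm, x from -70 mm
- case_top (a point): centre of the top of the low aluminium case fixed behind the lugs, 72 mm above the counter, 145 mm to +x of the hold-down's origin; case 150 (x) x 240 (y) mm, carry handle to 86 mm; its tongue, 22 mm tall, stands between the lugs. Axes as the hold-down's
- pin (a joint): how far the steel pin is drawn out, m: 0 = home, head against the lug (hard stop). Starts 0.018 to 0.026, its cross-hole then hidden in the lug. Pushed along the hold-down's +y it slides home against about 2 N of friction and stays where it is left
- pin_head (a point): centre of the outer (-y) flat face of the pin's head, on the pin axis; a disc 32 mm in diameter, 12 mm thick. Push this face along +y of the hold-down. Axes as the hold-down's
- pin_cross (a point): centre of the 7 x 7 mm cross-hole, on the pin axis, 12 mm outside the lug when home; shaft 20 mm in diameter, ending 12 mm beyond. Axes as the hold-down's: they do NOT show the shaft's roll. It starts rolled up to 0.7 rad either way, so the mouth lies up to 6.5 mm to either side (x) of the crown
- clip_grip (a point): centre of the R-clip's black grip, 26 (its x) x 14 (y) x 28 (z) mm, a wire loop on top to 26 mm above. Clip axes: z up along the straight leg, x from straight to bent leg. Starts upright in its block, this point about 84 mm up. Below it a 14 x 14 mm shoulder about the straight leg, underside 32 mm below this point, rests on the block, later on the shaft's crown
- clip_seat (a point): point on the axis of the clip's straight leg, 42 mm below and 4 mm to -x of the grip centre; it lies at the shaft's centre (pin_cross) when the clip is home. The clip may go on either way round, its x square to the pin axis. Axes as the clip's
- clip_tip (a point): blunt lower end of the straight leg (5 mm steel wire), 30 mm below clip_seat. Once it has dropped some mm into the hole's mouth, moving it sideways to above the pin axis and 2 to 3 mm beyond (for play and give in the grip), then back, rolls the hole upright (friction about 0.04 N m, roll limits 0.8 rad)
- clip_spring (a joint): how far the bent leg is sprung outwards, rad: 0 relaxed, about 0.02 seated, 0.1 riding over. 5 mm wire; from the straight leg's axis its seat is 13 mm, its bulge 8.4 mm (10.5 mm below clip_seat), its flared end 15 mm (21.5 mm below). It meets the shaft 21 mm above home; riding over takes a push of 3 to 6 N
- clip: the R-clip, 98 mm tall, 40 to 65 g; origin and axes as clip_seat
- park: the clip's fixed parking block, grey plastic, 62 x 40 x 52 mm tall, origin under its centre, with a slot in its top 23 (x) by 8 (y) mm, 43 mm deep, in which both legs stand; lift the clip 45 mm or more to clear it. Place and yaw vary
- slidebox: bystander: cardboard box of microscope slides, 78 x 52 x 24 mm, lying flat; origin at its underside
- strips: bystander: white screw-top tube of test strips, 48 mm in diameter, 105 mm tall; origin at its underside
- bottle_big: bystander: white pump bottle, 84 mm in diameter, 210 mm tall; origin at its underside
- bottle_small: bystander: white pump bottle, 56 mm in diameter, 160 mm tall; origin at its underside
- glovebox: bystander: glove carton, 120 x 230 x 75 mm; origin at its underside
- cup: bystander: white specimen cup, 60 mm in diameter, 65 mm tall; origin at its underside
- sparepin: bystander: small spare steel pin lying on the counter, 83 mm long, 12 mm thick; not part of the job; origin at its underside

How it is judged:
On the way, in this order (a step that is already met when the one before it is completed fails the run):
1. the pin is pushed home, its head within 2.5 mm of the lug (value of joint pin below 0.0025 m), for 0.2 s.
2. the clip is drawn out of its parking block (z of clip_tip in the frame of park above 0.055 m), for 0.1 s.
At the end, for the whole second after the job is handed in: the pin is home within 3 mm, the clip's straight leg is through the cross-hole with its clip_seat point within 4 mm of the hole's centre, the bent leg has snapped round the shaft (sprung less than 0.06 rad), and the clip is at rest (value of joint pin below 0.003 m and distance between clip_seat and pin_cross below 0.004 m and value of joint clip_spring below 0.06 rad and linear speed of clip below 0.02 m/s); the robot touches nothing.
It fails at once if the robot presses on the hold-down, its pin or the case with 25 N or more (contact force between any of the fingers, the arm and holddown above 25 N).
It fails at once if the clip is forced against the pin or hold-down with 20 N or more (contact force between clip and holddown above 20 N).
It fails at once if a bystander is moved by more than 20 mm (distance of any of slidebox, strips, bottle_big, bottle_small, glovebox, cup, sparepin from where it was at the start of the episode above 0.02 m).
It also fails if it takes over 72 s, if anything falls off the work surface, if the arm or the gripper's body presses on something with over 40 N, if the wrist force passes 120 N, or if a joint passes its speed limit or range.

ROBOT

A 6-joint arm with a two-finger parallel gripper is mounted at the origin on the work surface. World frame = base frame: x ahead of the robot, y to its left, z up, the work surface at z = 0. Lengths are in m, angles in rad, forces in N, time in s.
With the tool pointing down it reaches from about 0.25 to 0.775 m from the base axis. Payload 4 kg.
Tool frame: the origin (TCP) lies midway between the tips of the shut fingers; the grasp point (between the pads) lies 19 mm behind it; z points along the fingers, x is the direction in which the jaws open and shut, and the axes are right-handed (so a half turn about z gives the same grasp; the last joint's range is limited). The gripper opens to 94 mm and grips with 3 to 60 N. Pads are 16 mm wide; open, the fingers measure 119 mm over their backs; the gripper's body (75 mm by 177 mm) begins 78 mm behind the grasp point.
Start: joints at [-1.399, 0.087, 1.371, -0, 1.684, -0.103], TCP at [0.149, -0.529, 0.206] pointing down, gripper open.
Joint ranges: [-3.1, 3.1], [-0.76, 2.03], [0.27, 2.55], [-1.08, 4.22], [0.17, 2.65], [-2.57, 2.57]. Speed limits (rad/s): [2.79, 2.79, 3.14, 3.14, 3.14, 3.14].

INTERFACE

Orientations are given as [roll, pitch, yaw] about the fixed x, y, z axes, in that order (R = Rz(yaw) Ry(pitch) Rx(roll)).
In Python, from bench import * gives the robot as it stands.
- The arm moves only by the tool send_rows, never from a script. Its argument "rows" is one flat list of numbers, 7 for each row, row after row: the shift along the world's x, y, z in mm, then the turn, a rotation vector about the world's x, y, z in degrees, then the opening, from 0 (shut) to 1 (fully open). A call has exactly 8 rows; each row shifts and turns the commanded pose from where the row before left it; what a row does not reach is not made up. A row lasts 1/8 s, in which the tool goes at most 62.5 mm and 10.7 degrees, less where a joint would pass 70% of its speed; a pose out of reach is approached as far as the arm can. A call is refused whole if a number of a shift passes 62.5 or a number of a turn 10.7, either way. A call with a gripper value outside its range is refused whole. The fingers move at their own pace and stop on an object; the grip force is fixed at half the most. Time passes only in rows, so rows that do not move let the fingers close, or fill a call up. It gives the time, the measured TCP pose, the force and the opening at its end, in the units of the state.
- get_obs(): the state, without advancing time (a new reading comes with each control period).
- snapshot(name): name is "side" or "top"; returns a dict with "color" (420x560x3 uint8, red, green, blue), "intrinsics" (3x3 intrinsics, pixels), "distortion" ([k1, k2, p1, p2, k3] as OpenCV has them; the pictures are not rectified), "rvec" (rotation vector, rad) and "tvec" (3), from world to camera coordinates, as OpenCV has them. Camera axes: x right, y down, z forward; pixel columns grow to the right and rows downward; lengths in m; the calibration is good to about 2 mm. A picture is of the moment at which its call begins. There is no depth.
- close_job(): hands the job in, once; it reports no verdict.
The state is a dict: "time": time; "joint_positions": joint angles; "qvel": joint speeds; "joint_torque": joint torques, N m; "tool_pos": TCP position; "ee_rot": TCP orientation; "wrist_force": force on the tool from outside, world axes, zero at the start; "wrist_torque": the same for the moment, N m; "width": finger opening in m.
Only numpy, scipy, OpenCV 4.12 (cv2) and the standard library are available. Lean on these libraries where they do the work, as an engineer would, in place of code of your own. Each camera call takes 0.05 s, during which the arm holds its last target.

## Working session

There is one attempt and no reset: what is moved stays moved. The work goes in short steps, Python scripts to look and compute and a tool call to move; the robot and the scene stay as the last step left them, time stands still between calls to the robot, and variables do not carry over. Pictures are saved under pics/ and viewed, and the job is handed in when it is done.

Besides the shell and the picture viewer there is one more tool, called after "Call:" as name(argument=value, ...) on one line, values as JSON. send_rows: Moves the arm, as the interface text tells. Its arguments: {"type":"object","properties":{"rows":{"type":"array","items":{"type":"number"}}},"required":["rows"]}

```bash
mkdir -p pics; ls; cat > h.py <<'E'
from bench import *
import numpy as np, cv2
def snap(n,f):
    s=snapshot(n); cv2.imwrite('pics/'+f+'.png',cv2.cvtColor(s['color'],cv2.COLOR_RGB2BGR)); np.savez('pics/'+f+'.npz',**{k:np.array(v) for k,v in s.items()}); return s
def load(f): return dict(np.load('pics/'+f+'.npz'))
def ray(s,u,v):
    p=cv2.undistortPoints(np.array([[[u,v]]],float),s['intrinsics'],s['distortion'])[0,0]
    R=cv2.Rodrigues(s['rvec'])[0]; return -R.T@s['tvec'].ravel(), R.T@np.array([p[0],p[1],1.])
def onz(s,u,v,z):
    o,d=ray(s,u,v); return o+d*(z-o[2])/d[2]
def tri(s1,p1,s2,p2):
    o1,d1=ray(s1,*p1);o2,d2=ray(s2,*p2)
    t=np.linalg.lstsq(np.c_[d1,-d2],o2-o1,rcond=None)[0]
    a=o1+d1*t[0];b=o2+d2*t[1];return (a+b)/2,np.linalg.norm(a-b)*1000
def proj(s,P):
    return cv2.projectPoints(np.array(P,float).reshape(-1,1,3),s['rvec'].astype(float),s['tvec'].astype(float),s['intrinsics'],s['distortion'])[0][:,0]
E
python3 - <<'E'
from h import *
for n in('top','side'):
    s=snap(n,n+'0'); print(n,ray(s,280,210), s['intrinsics'][0,0])
print(get_obs())
E
```

```text
pics
top (array([0.34712475, 0.06831851, 1.50910225]), array([ 0.1369206 ,  0.01176305, -0.99053928])) 479.1875904674206
side (array([ 0.18181511, -0.76536079,  0.82372675]), array([ 0.32097079,  0.71850951, -0.61702749])) 390.91113040274695
{'time': 0.1, 'joint_positions': array([-1.39907794e+00,  8.78745680e-02,  1.37206610e+00, -1.66974093e-06,
        1.68362072e+00, -1.03135629e-01]), 'qvel': array([-0.00106249, -0.00047903, -0.00393535, -0.00156935,  0.00041783,
       -0.00062941]), 'joint_torque': array([ 1.56365681e-03, -3.41251087e+01, -3.03305376e+01,  7.18959561e-02,
        3.03834002e-02, -9.49014452e-05]), 'tool_pos': array([ 0.14916544, -0.52887672,  0.20444359]), 'ee_rot': array([-3.14139162e+00,  1.95843652e-03, -1.29594230e+00]), 'wrist_force': array([-0.02128141, -0.30278597,  1.05348555]), 'wrist_torque': array([-0.01077314, -0.00316409, -0.05344153]), 'width': 0.0939532308915614}
```

View pics/top0.png

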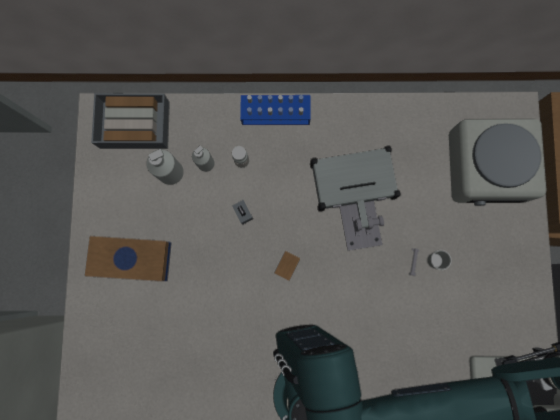

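View pics/side0.png

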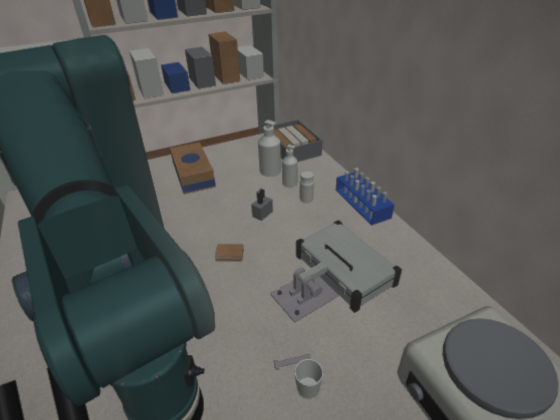

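The top view shows the hold-down near (362,222) with the pin head on its right at about (379,221), and the clip in its block at (242,211). In the side view the hold-down is at (305,287) and the block at (261,207). I'll zoom in on both.

```bash
python3 - <<'E'
from h import *
def crop(f,x0,y0,w,h,k,o):
    im=cv2.imread(f'pics/{f}.png')[y0:y0+h,x0:x0+w]; cv2.imwrite(f'pics/{o}.png',cv2.convertScaleAbs(cv2.resize(im,None,fx=k,fy=k,interpolation=cv2.INTER_CUBIC),alpha=1.4,beta=10))
crop('top0',325,190,70,65,9,'c1'); crop('top0',220,190,50,45,12,'c2')
crop('side0',265,255,80,70,9,'c3'); crop('side0',240,180,45,45,12,'c4')
s=load('top0')
for p in [(280,210),(380,210),(280,300)]: print(p,onz(s,*p,0))
E
```

```text
(280, 210) [0.55572544 0.0862397  0.        ]
(380, 210) [ 0.55610872 -0.2303      0.        ]
(280, 300) [0.27486117 0.08547698 0.        ]
```

View pics/c1.png

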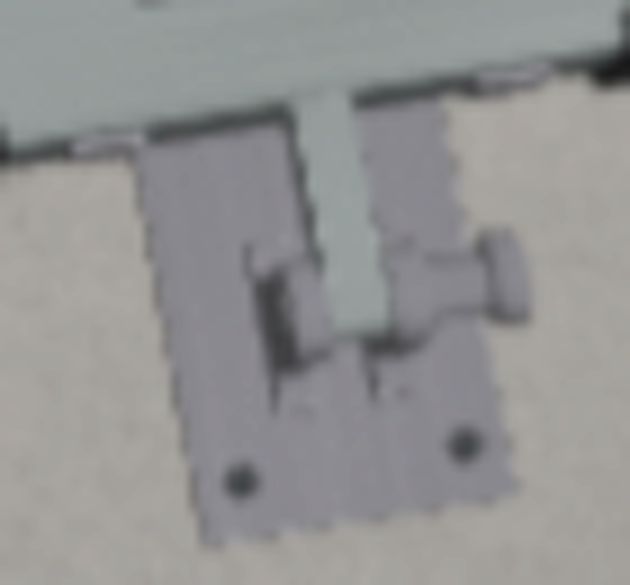

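View pics/c2.png

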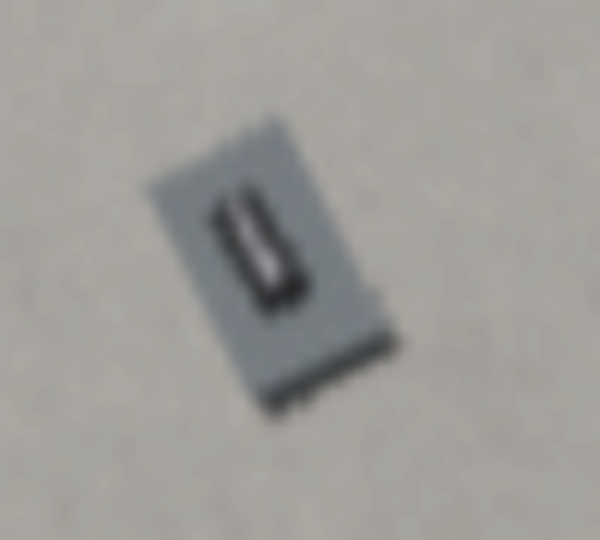

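View pics/c3.png

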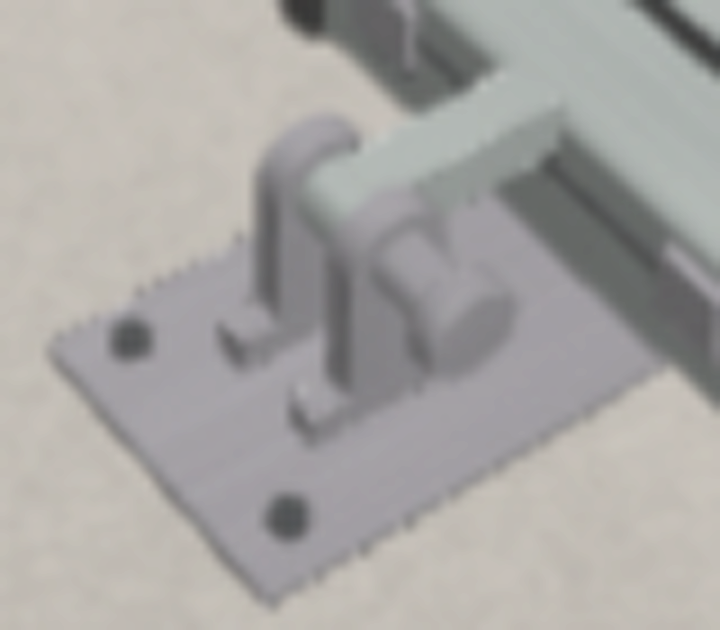

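View pics/c4.png

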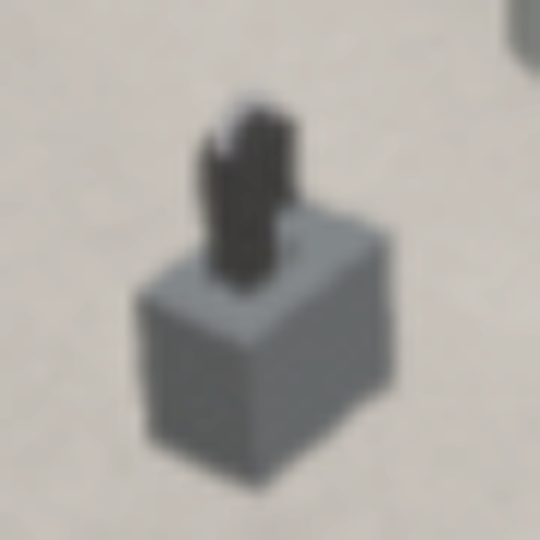

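```bash
python3 - <<'E'
from h import *
t=load('top0')['color'].astype(int); s=load('side0')['color'].astype(int)
for n,p in dict(plate=(357,245),counter=(340,245),case=(350,180),case2=(380,170),tongue=(363,215),blk=(238,206),blkside=(249,222),head=(382,221),slide=(288,265)).items(): print(n,t[p[1],p[0]])
# masks
m=(t[:,:,2]-t[:,:,0]>-6)
S=load('top0')
pl=((t[:,:,2]-t[:,:,1]>4)).astype(np.uint8); pl[:190]=0;pl[260:]=0;pl[:,:325]=0;pl[:,395:]=0
print(pl.sum())
for r in range(195,255,3): print(r,''.join('#' if v else '.' for v in pl[r,325:395]))
E
```

```text
plate [92 91 95]
counter [112 110 107]
case [100 105 105]
case2 [101 106 105]
tongue [101 106 106]
blk [63 65 68]
blkside [108 106 103]
head [91 90 94]
slide [92 71 50]
524
195 ......................................................................
198 ......................................................................
201 ......................................................................
204 ..........................................##..##......................
207 ................#.....#..##.#..............####.......................
210 ................#...##.....#..#...........#.####......................
213 ..................##...##.##.##..............##.#.....................
216 ...................#.#.#.####..................#.#....................
219 ....................#.#.#...##..............#.#........##.............
222 ...................#.#.#...#.....###............##.......#............
225 ....................##...#.........#.........##....#..................
228 .....................#.#####....................#.....................
231 .....................#####........###.#...#.####.####.................
234 ......................##.##.##.....##...#.##..#..###.##...............
237 .........................###.#..#######.#.#.#####....##...............
240 ......................##..#.###.#.####....#.###.......#...............
243 ................................##.######.#.#.#.##..#.#...............
246 .........................##.####.##.######............................
249 ......................................................................
252 ......................................................................
```

```bash
python3 - <<'E'
from h import *
S=load('top0'); t=S['color'].astype(np.float32)
d=cv2.GaussianBlur(t[:,:,2]-t[:,:,0],(0,0),0.8)
def edge(p,q,lvl=-1,half=4,n=25):
    # crossing points along normals of segment p->q
    p=np.array(p,float);q=np.array(q,float);u=(q-p)/np.linalg.norm(q-p);nn=np.array([-u[1],u[0]]);out=[]
    k=np.arange(-half,half+.01,.1)
    for a in np.linspace(0.08,0.92,n):
        c=p+(q-p)*a; pts=(c+np.outer(k,nn)).astype(np.float32)
        v=cv2.remap(d,pts[:,0].copy(),pts[:,1].copy(),cv2.INTER_LINEAR).ravel()-lvl
        i=np.where(v[:-1]*v[1:]<0)[0]
        if len(i): j=i[np.argmin(abs(k[i]))]; out.append(pts[j])
    return np.array(out)
def wl(pts,z):
    w=np.array([onz(S,*x,z)[:2] for x in pts]); 
    for _ in range(3):
        vx,vy,x0,y0=cv2.fitLine(w.astype(np.float32),cv2.DIST_HUBER,0,1e-4,1e-4).ravel()
    r=(w-[x0,y0])@[-vy,vx]; return np.array([x0,y0]),np.array([vx,vy]),r.std()*1000,len(w)
C=[(347.8,250.6),(382.4,244.1)]
print('front',wl(edge(*C),.008))
print('left',wl(edge((340.5,209),(347.3,249)),.008))
print('right',wl(edge((374.9,203),(377,215)),.008), wl(edge((378.5,227),(382,243)),.008))
# block: top
for nm,a in dict(tl_tr=((232,205.5),(243,199.8)),left=((232.3,205.7),(241.8,223)),right=((243,199.8),(252.5,218))).items(): print(nm,wl(edge(*a,lvl=-.5,n=15,half=2.5),.052))
E
```

```text
front (array([ 0.43784216, -0.1823532 ], dtype=float32), array([ 0.16596729, -0.98613125], dtype=float32), np.float64(0.18541753613568165), 25)
left (array([ 0.49060518, -0.11363381], dtype=float32), array([0.98652   , 0.16364077], dtype=float32), np.float64(0.18904205903817511), 25)
right (array([ 0.55695975, -0.21390826], dtype=float32), array([0.98619235, 0.16560408], dtype=float32), np.float64(0.25366950823659545), 25) (array([ 0.47602025, -0.22750506], dtype=float32), array([0.98459595, 0.17484525], dtype=float32), np.float64(0.09862967829532114), 25)
tl_tr (array([0.5727975 , 0.21973284], dtype=float32), array([ 0.48650742, -0.8736764 ], dtype=float32), np.float64(0.2350138764680949), 15)
left (array([0.5350268 , 0.22101617], dtype=float32), array([0.89049524, 0.45499262], dtype=float32), np.float64(0.18387677319992085), 15)
right (array([0.5514611 , 0.18306488], dtype=float32), array([0.88774204, 0.46034127], dtype=float32), np.float64(0.2168522744703213), 15)
```

Call:
send_rows(rows=[46, 35, 0, 0, 0, 10.47, 0, 46, 35, 0, 0, 0, 10.47, 0, 46, 35, 0, 0, 0, 10.47, 0, 46, 35, 0, 0, 0, 10.47, 0, 46, 35, 0, 0, 0, 10.47, 0, 46, 35, 0, 0, 0, 10.47, 0, 46, 35, 0, 0, 0, 10.47, 0, 46, 35, 0, 0, 0, 10.47, 0])

```text
time: 1.1
tool_pos: [0.5184, -0.2479, 0.205]
ee_rot: [-3.141, 0.001, 0.172]
wrist_force: [-0.2, 0.2, 0.0]
width: 0.0174
```

```bash
python3 - <<'E'
from h import *
t=load('top0')
# hd frame
c,s=np.cos(.1664),np.sin(.1664); O=np.array([.5062,-.1667,0]);R=np.array([[c,-s,0],[s,c,0],[0,0,1]])
for z in(.07,.08,.086):
    print('head face edge hd', R.T@(onz(t,383.3,220.8,z)-O))
print(proj(t,[O+R@[0,35,0]*1 if 0 else O+R@np.array([0,.035,.08])]), proj(load('side0'),[O+R@np.array([0,.023,.087])]), proj(load('side0'),[O+R@np.array([0,-.023,.087])]))
for f in('top','side'): snap(f,f+'1')
o=get_obs(); print(o['time'],o['tool_pos'],o['ee_rot'])
E
```

```text
head face edge hd [-0.00239694 -0.0591407   0.07      ]
head face edge hd [-0.0031999  -0.05693613  0.08      ]
head face edge hd [-0.00368167 -0.05561338  0.086     ]
[[352.72631141 224.7589799 ]] [[296.96532967 267.58274592]] [[307.98867327 278.57090822]]
1.2 [ 0.52032216 -0.24523899  0.20415164] [-3.13881170e+00 -3.16237662e-04  1.74493527e-01]
```

Call:
send_rows(rows=[0, 0, -40, 0, 0, 0, 0, 0, 0, -40, 0, 0, 0, 0, 0, 0, -40, 0, 0, 0, 0, 0, 0, -26, 0, 0, 0, 0, -0.4, 2.5, 0, 0, 0, 0, 0, -0.4, 2.5, 0, 0, 0, 0, 0, 0, 0, 0, 0, 0, 0, 0, 0, 0, 0, 0, 0, 0, 0])

```text
time: 2.2
tool_pos: [0.5172, -0.2448, 0.061]
ee_rot: [3.14, -0.002, 0.166]
wrist_force: [0.1, -0.0, -0.7]
width: 0.0004
```

```bash
python3 - <<'E'
from h import *
s=snap('side','side2');snap('top','top2')
im=cv2.cvtColor(s['color'],cv2.COLOR_RGB2BGR)[240:330,250:360]; cv2.imwrite('pics/c5.png',cv2.convertScaleAbs(cv2.resize(im,None,fx=7,fy=7,interpolation=cv2.INTER_CUBIC),alpha=1.4,beta=10))
o=get_obs(); print(o['time'],o['tool_pos'],o['ee_rot'],o['wrist_force'])
E
```

```text
2.3 [ 0.51689922 -0.2446437   0.06043378] [ 3.14051081e+00 -1.31919039e-03  1.65869950e-01] [ 0.88535896  0.37534106 -0.28891058]
```

View pics/c5.png

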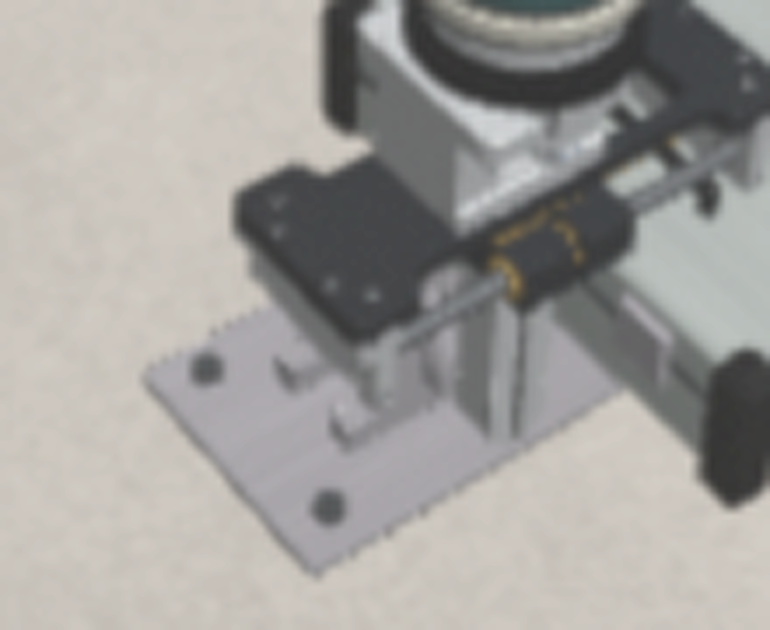

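The side view shows the shut fingers standing behind the pin head, over the plate's right half at about (321,297). Next I'll push along hold-down +y.

Call:
send_rows(rows=[-0.7, 4.4, 0, 0, 0, 0, 0, -0.7, 4.4, 0, 0, 0, 0, 0, -0.7, 4.4, 0, 0, 0, 0, 0, -0.7, 4.4, 0, 0, 0, 0, 0, -0.7, 4.4, 0, 0, 0, 0, 0, -0.7, 4.4, 0, 0, 0, 0, 0, -0.5, 3, 0, 0, 0, 0, 0, 0, 0, 0, 0, 0, 0, 0])

```text
time: 3.3
tool_pos: [0.5116, -0.2143, 0.0595]
ee_rot: [-3.141, 0.0, 0.166]
wrist_force: [-0.5, -0.4, 0.9]
width: 0.0005
```

```bash
python3 - <<'E'
from h import *
o=get_obs(); print(o['time'],o['tool_pos'],o['ee_rot'],o['wrist_force'])
E
```

```text
3.3 [ 0.5115875  -0.21432373  0.0594844 ] [-3.14061816e+00  6.52323912e-05  1.66211564e-01] [-0.47089359 -0.39667618  0.8881314 ]
```

Call:
send_rows(rows=[-0.1, 0.5, 0, 0, 0, 0, 0, -0.1, 0.5, 0, 0, 0, 0, 0, -0.1, 0.5, 0, 0, 0, 0, 0, -0.1, 0.5, 0, 0, 0, 0, 0, 0, 0.4, 0, 0, 0, 0, 0, 0, 0.4, 0, 0, 0, 0, 0, 0, 0.2, 0, 0, 0, 0, 0, 0, 0, 0, 0, 0, 0, 0])

```text
time: 4.3
tool_pos: [0.5116, -0.2142, 0.0596]
ee_rot: [3.137, -0.0, 0.165]
wrist_force: [1.4, -7.7, -3.4]
width: 0.0007
```

```bash
python3 - <<'E'
from h import *
for n in('top','side'):
  s=snap(n,n+'3')
  x,y=(325,195) if n=='top' else (250,240)
  im=cv2.cvtColor(s['color'],cv2.COLOR_RGB2BGR)[y:y+70,x:x+90]; cv2.imwrite(f'pics/c6{n}.png',cv2.convertScaleAbs(cv2.resize(im,None,fx=8,fy=8,interpolation=cv2.INTER_CUBIC),alpha=1.4,beta=10))
o=get_obs(); print(o['time'],o['tool_pos'],o['ee_rot'],o['wrist_force'])
E
```

```text
4.4 [ 0.51163385 -0.21416894  0.05958345] [ 3.13736522e+00 -3.34192084e-04  1.65197109e-01] [ 1.10386988 -8.2767555  -2.53271634]
```

View pics/c6top.png

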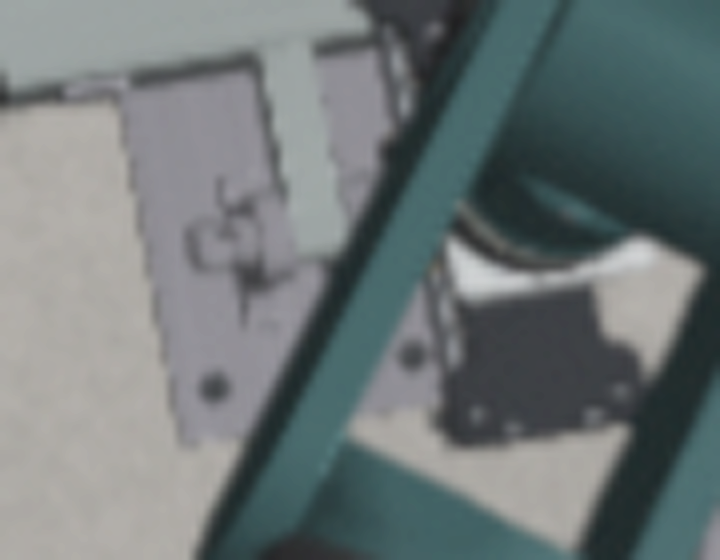

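View pics/c6side.png

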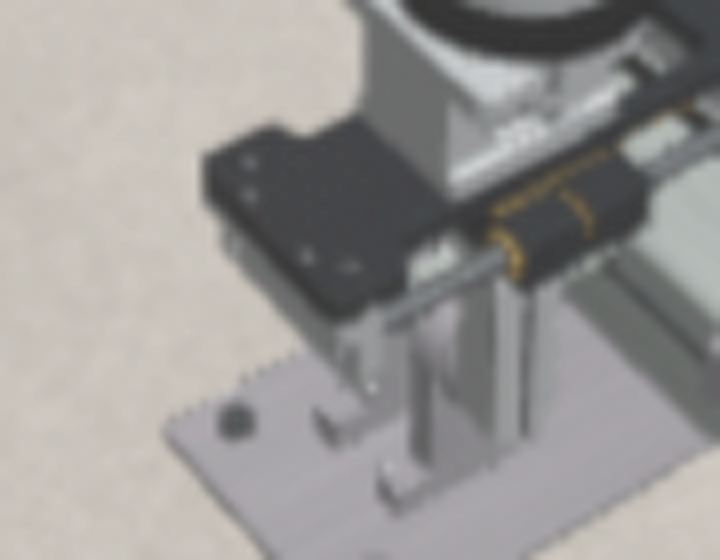

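The reaction is 8 N, and the tool hasn't moved over the last 3 mm commanded. The top view shows the shaft end sticking out beyond the far lug at about (348,225). The pin is home, so I'll back off and go up.

Call:
send_rows(rows=[1, -8, 0, 0, 0, 0, 0, 2, -12, 0, 0, 0, 0, 0, 0, 0, 55, 0, 0, 0, 0, 0, 0, 60, 0, 0, 0, 0, 0, 0, 40, 0, 0, 0, 0.6, 0, 55, 0, 0, 0, 6, 0.6, 0, 60, 0, 0, 0, 6, 0.6, 0, 60, 0, 0, 0, 5.7, 0.6])

```text
time: 5.4
tool_pos: [0.5143, -0.0555, 0.2147]
ee_rot: [-3.141, -0.001, 0.477]
wrist_force: [-0.2, 0.4, 0.4]
width: 0.0367
```

Call:
send_rows(rows=[4, 50, 0, 0, 0, 0, 0.6, 4, 50, 0, 0, 0, 0, 0.6, 4, 50, 0, 0, 0, 0, 0.6, 4, 50, 0, 0, 0, 0, 0.6, 0, 0, 0, 0, 0, 0, 0.6, 0, 0, 0, 0, 0, 0, 0.6, 0, 0, 0, 0, 0, 0, 0.6, 0, 0, 0, 0, 0, 0, 0.6])

```text
time: 6.4
tool_pos: [0.5305, 0.1419, 0.2146]
ee_rot: [3.142, -0.0, 0.473]
wrist_force: [0.4, 0.0, -0.2]
width: 0.0561
```

```bash
python3 - <<'E'
from h import *
for n in('top','side'):
  s=snap(n,n+'4')
  for k,(x,y,w,h) in enumerate([(335,200,50,45),(210,170,70,65)] if n=='top' else [(270,250,60,55),(225,160,70,65)]):
    im=cv2.cvtColor(s['color'],cv2.COLOR_RGB2BGR)[y:y+h,x:x+w]; f=600//w; cv2.imwrite(f'pics/c7{n}{k}.png',cv2.convertScaleAbs(cv2.resize(im,None,fx=f,fy=f,interpolation=cv2.INTER_CUBIC),alpha=1.6,beta=0)); print(n,k,f)
o=get_obs(); print(o['time'],o['tool_pos'],o['ee_rot'],o['wrist_force'])
c,q=np.cos(.1664),np.sin(.1664); O=np.array([.5062,-.1667,0]);R=np.array([[c,-q,0],[q,c,0],[0,0,1]])
for n in('top','side'): print(n,proj(load(n+'0'),[O+R@np.array(p) for p in [(0,.035,.08),(0,.047,.07),(0,.023,.087)]]))
E
```

```text
top 0 12
top 1 8
side 0 10
side 1 8
6.5 [0.53044486 0.14215199 0.2146407 ] [ 3.14154162e+00 -2.83464254e-04  4.73328956e-01] [-0.51500611 -0.46642451 -0.02368167]
top [[352.72631141 224.7589799 ]
 [348.33102708 225.76232396]
 [357.03395495 223.8512703 ]]
side [[294.19950037 266.71163705]
 [291.50463784 266.65699621]
 [296.96532967 267.58274592]]
```

View pics/c7top0.png

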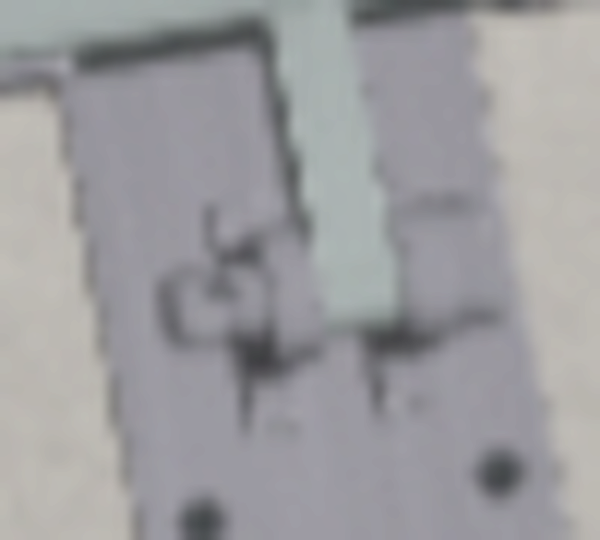

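View pics/c7side0.png

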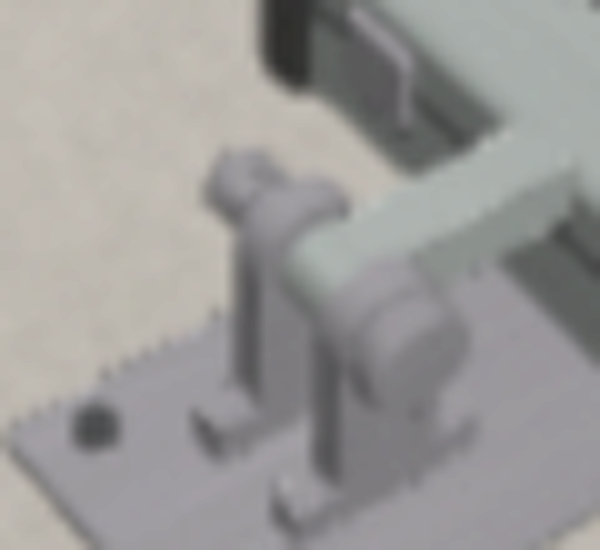

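View pics/c7side1.png

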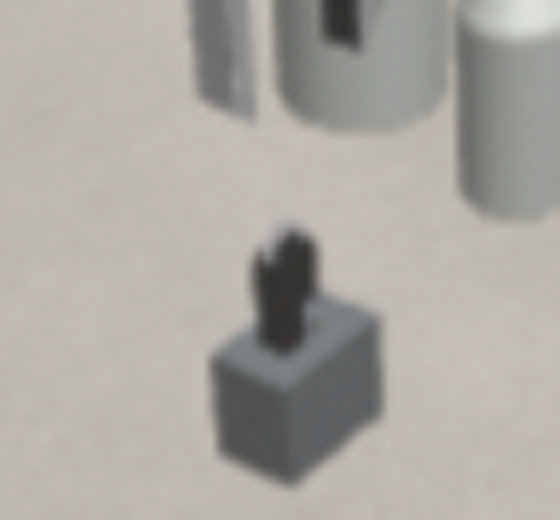

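View pics/c7top1.png

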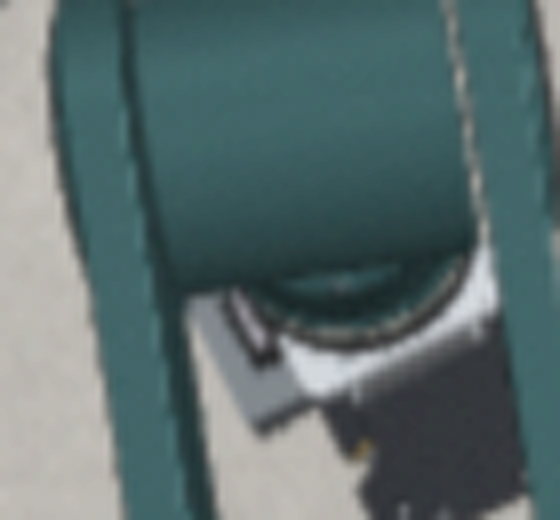

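```bash
python3 - <<'E'
from h import *
t=load('top0');s=load('side0')
a=np.arctan2(.458,.889);c,q=np.cos(a),np.sin(a);B=np.array([.5463,.2036,0]);R=np.array([[c,-q,0],[q,c,0],[0,0,1]])
C=lambda x,y,x0,y0,f:((x+.5)/f-.5+x0,(y+.5)/f-.5+y0)
f=lambda x,y,z:np.round(1000*R.T@(onz(t,*C(x,y,220,190,12),z)-B),1)
print('far',f(230,197,.098),'near',f(291,300,.07), 'near top',f(275,275,.098))
g=lambda x,y,z:np.round(1000*R.T@(onz(s,*C(x,y,240,180,12),z)-B),1)
# side: block top near corner (255,345), left corner(140,300), right corner(390,235) z=.052
for p in [(255,345),(140,300),(390,235),(300,205)]: print('blk',g(*p,.052))
for p in [(245,285),(212,275),(270,280)]: print('grip bottom',g(*p,.07),g(*p,.052))
cand=[(x,y,z) for z in(.07,.098) for x in(-13,13) for y in (-7,7)]
P=[B+R@np.array([x/1000,y/1000,z]) for x,y,z in cand]
for n,S,o,k in(('top',t,(220,190),12),('side',s,(240,180),12)):
    print(n,np.round((proj(S,P)+.5-o)*k-.5).tolist())
E
```

```text
far [ 9.1  0.4 98. ] near [-16.6  -1.   70. ] near top [-13.5  -0.8  98. ]
blk [-28.7 -23.8  52. ]
blk [-31.8  14.4  52. ]
blk [ 31.4 -22.3  52. ]
blk [27.7  6.9 52. ]
grip bottom [-27.4 -20.6  70. ] [-9.8 -4.5 52. ]
grip bottom [-29.2 -10.6  70. ] [-11.6   5.8  52. ]
grip bottom [-21.8 -24.6  70. ] [-4.  -8.6 52. ]
top [[306.0, 277.0], [256.0, 302.0], [260.0, 186.0], [211.0, 211.0], [296.0, 262.0], [246.0, 288.0], [250.0, 170.0], [199.0, 195.0]]
side [[241.0, 241.0], [201.0, 223.0], [302.0, 195.0], [263.0, 177.0], [235.0, 157.0], [195.0, 139.0], [297.0, 111.0], [257.0, 94.0]]
```

```bash
python3 - <<'E'
from h import *
for n,x,y in(('top',230,198),('side',248,188)):
    im=cv2.imread(f'pics/{n}0.png')[y:y+26,x:x+26]; cv2.imwrite(f'pics/d{n}.png',cv2.convertScaleAbs(cv2.resize(im,None,fx=22,fy=22,interpolation=cv2.INTER_NEAREST),alpha=2))
E
```

```text
(no output)
```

View pics/dtop.png

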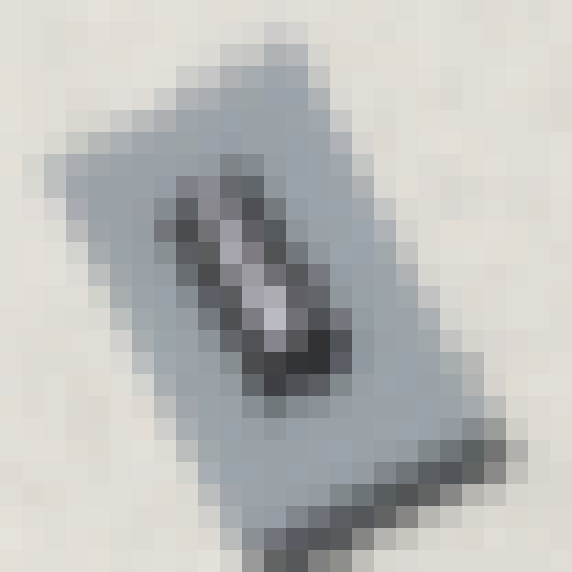

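View pics/dside.png

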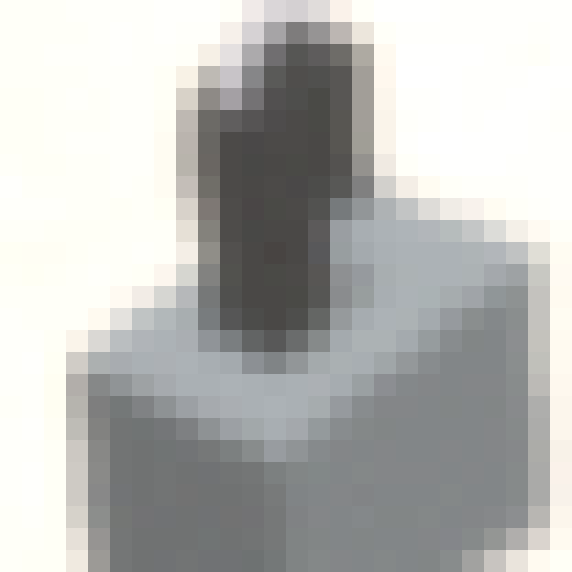

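The cross-hole shows as a dark spot at about (353.0,223.5), 1.3 px up from the predicted crown. That puts the mouth at about +4.5 mm in hold-down x. In the side view the shoulder and straight leg are at the near (robot) end of the grip. Next I'll go to the clip.

Call:
send_rows(rows=[7, 30, 0, 0, 0, 0, 0.6, 7, 30.6, 0, 0, 0, 0, 0.6, 0, 0, -45, 0, 0, 0, 0.6, 0, 0, -45, 0, 0, 0, 0.6, 0, 0, -30, 0, 0, 0, 0.6, 0, 0, -18, 0, 0, 0, 0.6, 0, 0, -10, 0, 0, 0, 0.6, 0, 0, 0, 0, 0, 0, 0.6])

```text
time: 7.5
tool_pos: [0.5446, 0.2035, 0.0667]
ee_rot: [3.142, -0.0, 0.475]
wrist_force: [0.3, -0.6, -0.2]
width: 0.0564
```

```bash
python3 - <<'E'
from h import *
for n in('side',):
  s=snap(n,n+'5'); x,y,w,h=215,160,90,75
  im=cv2.cvtColor(s['color'],cv2.COLOR_RGB2BGR)[y:y+h,x:x+w]; cv2.imwrite(f'pics/c8{n}.png',cv2.convertScaleAbs(cv2.resize(im,None,fx=8,fy=8,interpolation=cv2.INTER_CUBIC),alpha=1.6,beta=0))
o=get_obs(); print(o['time'],o['tool_pos'],o['ee_rot'],o['wrist_force'])
E
```

```text
7.55 [0.5450645  0.20371002 0.06752802] [ 3.14121275e+00 -1.75687484e-03  4.74682983e-01] [0.32162391 1.26599706 0.9219181 ]
```

View pics/c8side.png

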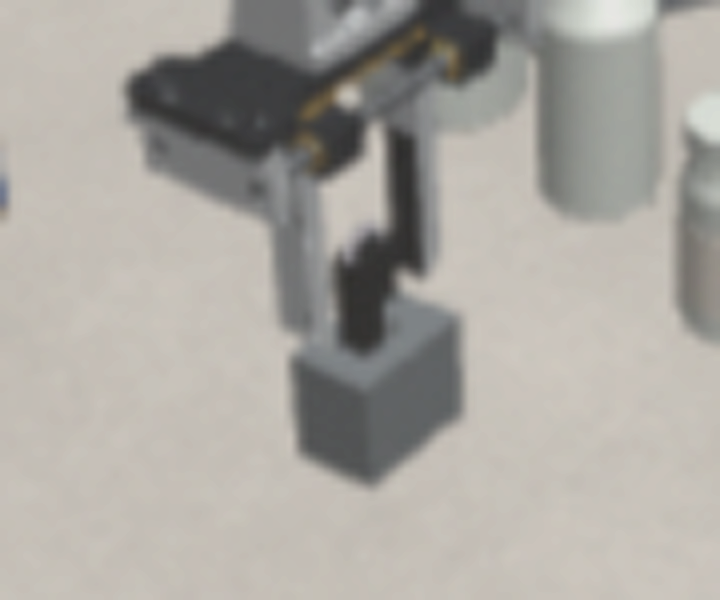

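The open fingers straddle the clip along its x, with the tips just above the block. I'll close.

Call:
send_rows(rows=[0, 0, 0, 0, 0, 0, 0.3, 0, 0, 0, 0, 0, 0, 0.2, 0, 0, 0, 0, 0, 0, 0.1, 0, 0, 0, 0, 0, 0, 0.1, 0, 0, 0, 0, 0, 0, 0.1, 0, 0, 0, 0, 0, 0, 0.1, 0, 0, 0, 0, 0, 0, 0.1, 0, 0, 0, 0, 0, 0, 0.1])

```text
time: 8.55
tool_pos: [0.5445, 0.2036, 0.0669]
ee_rot: [3.141, -0.001, 0.475]
wrist_force: [-1.0, -0.8, 3.3]
width: 0.0258
```

Call:
send_rows(rows=[0, 0, 10, 0, 0, 0, 0.1, 0, 0, 15, 0, 0, 0, 0.1, 0, 0, 20, 0, 0, 0, 0.1, 0, 0, 30, 0, 0, 0, 0.1, 0, 0, 40, 0, 0, 0, 0.1, 0, 0, 40, 0, 0, 0, 0.1, 0, -30, 0, 0, 0, -6, 0.1, 0, 0, 0, 0, 0, -6, 0.1])

```text
time: 9.55
tool_pos: [0.5449, 0.1723, 0.2237]
ee_rot: [3.141, -0.003, 0.26]
wrist_force: [-0.3, 1.2, 0.3]
width: 0.0262
```

```bash
python3 - <<'E'
from h import *
for n in('side','top'):
  s=snap(n,n+'6'); x,y,w,h=(215,110,90,75) if n=='side' else (215,180,80,70)
  im=cv2.cvtColor(s['color'],cv2.COLOR_RGB2BGR)[y:y+h,x:x+w]; cv2.imwrite(f'pics/c9{n}.png',cv2.convertScaleAbs(cv2.resize(im,None,fx=8,fy=8,interpolation=cv2.INTER_CUBIC),alpha=1.6,beta=0))
o=get_obs(); print(o['time'],o['tool_pos'],o['ee_rot'],o['wrist_force'],o['width'])
E
```

```text
9.65 [0.54449071 0.17325161 0.2226476 ] [ 3.14155208e+00 -1.39202586e-03  2.64791212e-01] [-0.31484342  0.7904677   0.07654839] 0.02590916251546228
```

View pics/c9side.png

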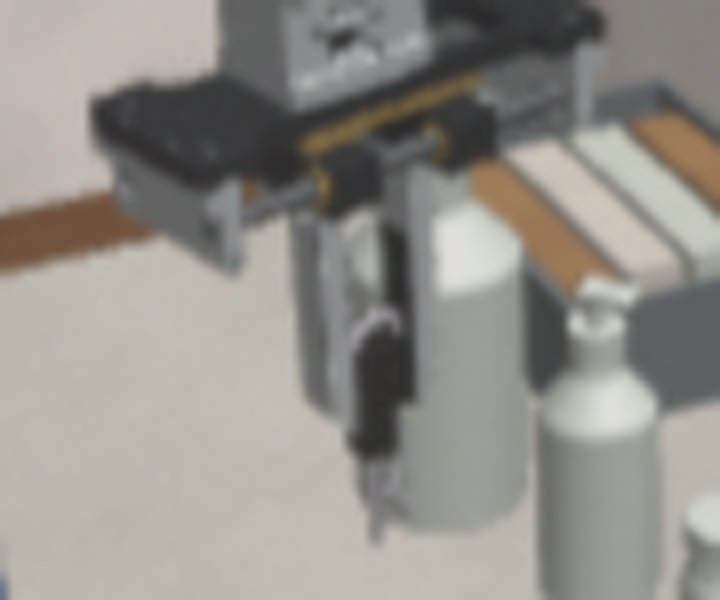

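The side view shows the clip held upright, with the straight leg's tip at about (262,227) and the bent leg on the far side. The opening is 25.9 mm, so it is gripped across its 26 mm. I'll carry it to above the hole.

Call:
send_rows(rows=[-6, -50.7, 0, 0, 0, -1, 0.1, -6, -50.7, 0, 0, 0, -1, 0.1, -6, -50.7, 0, 0, 0, -1, 0.1, -6, -50.7, 0, 0, 0, -1, 0.1, -6, -50.7, 0, 0, 0, -1, 0.1, -6, -50.7, 0, 0, 0, -0.7, 0.1, 0, 0, -30, 0, 0, 0, 0.1, 0, 0, -30, 0, 0, 0, 0.1])

```text
time: 10.65
tool_pos: [0.5086, -0.1314, 0.1616]
ee_rot: [3.141, -0.002, 0.166]
wrist_force: [-0.4, -0.0, -1.2]
width: 0.026
```

```bash
cat >> h.py <<'E'
hc,hs=np.cos(.1664),np.sin(.1664); HO=np.array([.5062,-.1667,0]);HR=np.array([[hc,-hs,0],[hs,hc,0],[0,0,1]])
def hd(): 
    o=get_obs(); print('t',o['time'],'hd mm',np.round(1000*HR.T@(o['tool_pos']-HO),2),'rot',np.round(o['ee_rot'],4),'F hd',np.round(HR.T@o['wrist_force'],2),'T hd',np.round(HR.T@o['wrist_torque'],3),'w',round(o['width']*1000,2))
def view(n,f,box,k):
    s=snap(n,f); x,y,w,h=box
    im=cv2.cvtColor(s['color'],cv2.COLOR_RGB2BGR)[y:y+h,x:x+w]; cv2.imwrite(f'pics/{f}c.png',cv2.convertScaleAbs(cv2.resize(im,None,fx=k,fy=k,interpolation=cv2.INTER_CUBIC),alpha=1.6,beta=0)); return s
E
python3 - <<'E'
from h import *
hd();view('side','side7',(250,205,75,85),7);view('top','top7',(325,190,70,65),8);hd()
t=HO+HR@np.array([.0045,.035,.08]);print(proj(load('side7'),[t,HO+HR@np.array([0,.035,.08])]))
E
```

```text
t 10.65 hd mm [  8.21  34.38 161.62] rot [ 3.141e+00 -1.600e-03  1.665e-01] F hd [-0.4   0.03 -1.19] T hd [-0.056 -0.074 -0.022] w 25.98
t 10.75 hd mm [  5.98  36.38 157.87] rot [-3.1377  0.0066  0.1673] F hd [-1.06  0.25 -0.73] T hd [-0.034 -0.079  0.053] w 25.96
[[295.59400704 265.97094539]
 [294.19950037 266.71163705]]
```

View pics/side7c.png

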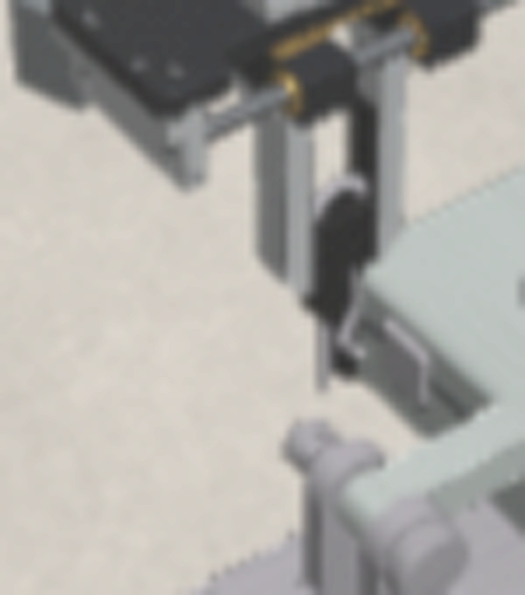

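View pics/top7c.png

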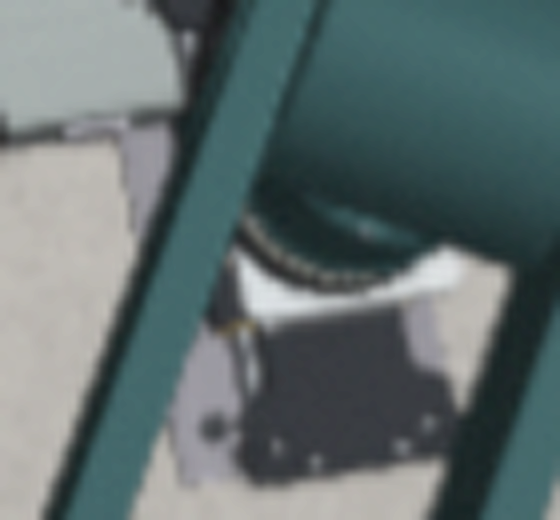

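Call:
send_rows(rows=[0, 0, 0, 0, 0, 0, 0.1, 0, 0, 0, 0, 0, 0, 0.1, 0, 0, 0, 0, 0, 0, 0.1, 0, 0, 0, 0, 0, 0, 0.1, 0, 0, 0, 0, 0, 0, 0.1, 0, 0, 0, 0, 0, 0, 0.1, 0, 0, 0, 0, 0, 0, 0.1, 0, 0, 0, 0, 0, 0, 0.1])

```text
time: 11.75
tool_pos: [0.5083, -0.1306, 0.1614]
ee_rot: [-3.142, 0.0, 0.166]
wrist_force: [0.6, -0.1, -1.1]
width: 0.0259
```

```bash
python3 - <<'E'
from h import *
hd();view('side','side8',(275,235,45,50),14);hd()
o=get_obs(); p=1000*HR.T@(o['tool_pos']-HO)
s=load('side8')
P=[(p[0]-4,p[1],p[2]-55),(p[0]-4,p[1],p[2]-15),(0,35,80),(4.5,35,79),(0,47,80),(0,23,87),(0,47,60),(0,23,80),(-10,47,70),(10,47,70)]
q=proj(s,[HO+HR@(np.array(a)/1000) for a in P]); print(np.round((q+.5-[275,235])*14-.5).tolist())
E
```

```text
t 11.75 hd mm [  8.06  35.28 161.44] rot [-3.1415  0.      0.1659] F hd [ 0.59 -0.16 -1.1 ] T hd [-0.022 -0.07  -0.022] w 25.91
t 11.8 hd mm [  8.06  35.27 161.45] rot [-3.1415  0.      0.1659] F hd [-0.88  0.99 -0.63] T hd [-0.09  -0.157 -0.019] w 26.04
[[292.0, 339.0], [293.0, 180.0], [275.0, 450.0], [295.0, 444.0], [237.0, 412.0], [314.0, 463.0], [238.0, 487.0], [314.0, 489.0], [194.0, 473.0], [280.0, 427.0]]
```

View pics/side8c.png

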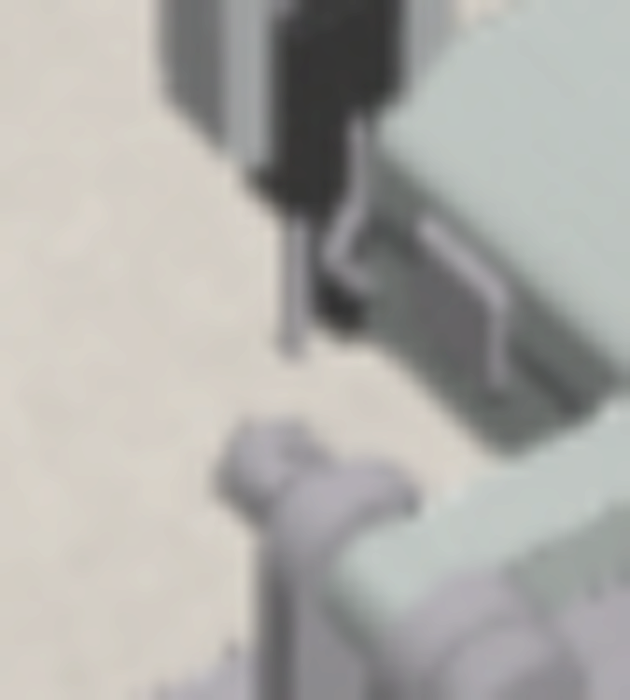

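```bash
python3 - <<'E'
from h import *
S=load('side4'); t=S['color'].astype(np.float32)
d=cv2.GaussianBlur(t[:,:,2]-t[:,:,0],(0,0),0.8)
for p in [(285,290),(275,310),(300,315)]: print(p,t[p[1],p[0]])
def edge(p,q,lvl,half=3.5,n=25):
    p=np.array(p,float);q=np.array(q,float);u=(q-p)/np.linalg.norm(q-p);nn=np.array([-u[1],u[0]]);out=[]
    k=np.arange(-half,half+.01,.1)
    for a in np.linspace(0.1,0.9,n):
        c=p+(q-p)*a; pts=(c+np.outer(k,nn)).astype(np.float32)
        v=cv2.remap(d,pts[:,0].copy(),pts[:,1].copy(),cv2.INTER_LINEAR).ravel()-lvl
        i=np.where(v[:-1]*v[1:]<0)[0]
        if len(i): j=i[np.argmin(abs(k[i]))]; out.append(pts[j])
    return np.array(out)
C=lambda x,y:((x+.5)/9-.5+265,(y+.5)/9-.5+255)
lvl=-3
for nm,a,b in (('front',C(52,345),C(270,605)),('right',C(270,605),C(660,365)),('left',C(52,345),C(250,240))):
    w=np.array([(HR.T@(onz(S,*x,.008)-HO))[:2]*1000 for x in edge(a,b,lvl)])
    vx,vy,x0,y0=cv2.fitLine(w.astype(np.float32),cv2.DIST_HUBER,0,1e-4,1e-4).ravel(); print(nm,len(w),'dir',vx,vy,'pt',x0,y0, w.std(0))
# shaft in top4/side4 zoom
view('side','s9',(285,255,30,30),20)
im=cv2.imread('pics/side4.png')[255:285,283:313]; cv2.imwrite('pics/s4z.png',cv2.convertScaleAbs(cv2.resize(im,None,fx=20,fy=20,interpolation=cv2.INTER_NEAREST),alpha=1.7))
P=[(0,35,80),(4.5,35,79)]+[(10*np.sin(a),47,70+10*np.cos(a)) for a in np.radians([0,45,90,135,180,225,270,315])]
q=proj(S,[HO+HR@(np.array(a)/1000) for a in P]); print(np.round((q+.5-[283,255])*20-.5).tolist())
E
```

```text
(285, 290) [99. 96. 99.]
(275, 310) [119. 115. 110.]
(300, 315) [96. 94. 97.]
front 25 dir 0.00444919 0.9999901 pt -69.73495 -5.1462884 [ 0.29083356 26.58450051]
right 25 dir 0.9999988 -0.0015529554 pt 16.743925 -60.07254 [34.09471852  0.18928735]
left 25 dir 0.99996483 -0.008387403 pt -30.118053 51.559612 [17.26054425  0.2882084 ]
[[233.0, 244.0], [261.0, 234.0], [179.0, 189.0], [223.0, 182.0], [241.0, 210.0], [223.0, 257.0], [180.0, 295.0], [136.0, 303.0], [118.0, 275.0], [136.0, 228.0]]
```

View pics/s4z.png

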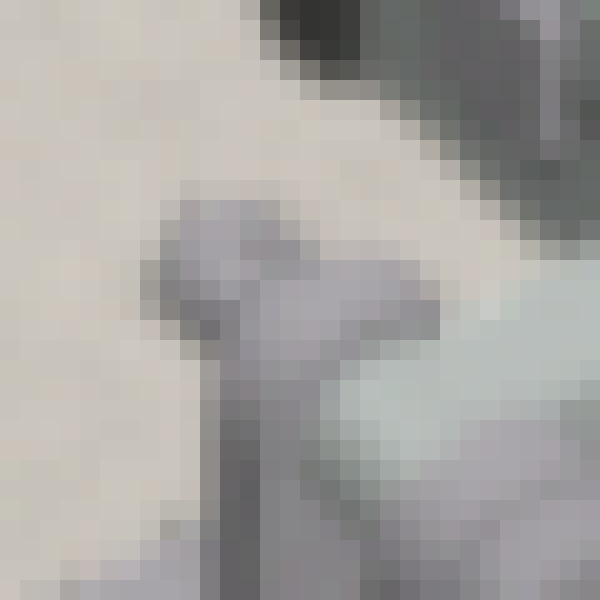

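The side camera puts everything about 3.5 mm lower in y than the top camera, so I'll find the shaft by touch. First contact is on the shaft's +x flank with the straight leg.

Call:
send_rows(rows=[7.9, 1.3, 0, 0, 0, 0, 0.1, 7.9, 1.3, 0, 0, 0, 0, 0.1, 0, 0, -12, 0, 0, 0, 0.1, 0, 0, -12, 0, 0, 0, 0.1, 0, 0, -12, 0, 0, 0, 0.1, 0, 0, 0, 0, 0, 0, 0.1, -1.5, -0.2, 0, 0, 0, 0, 0.1, 0, 0, 0, 0, 0, 0, 0.1])

```text
time: 12.85
tool_pos: [0.5229, -0.1284, 0.1262]
ee_rot: [3.141, -0.001, 0.166]
wrist_force: [-0.0, -0.4, 0.5]
width: 0.0259
```

```bash
python3 - <<'E'
from h import *
hd();view('side','s10',(275,235,45,50),14);hd()
E
```

```text
t 12.85 hd mm [ 22.82  35.04 126.24] rot [ 3.1409e+00 -1.3000e-03  1.6580e-01] F hd [-0.07 -0.35  0.53] T hd [-0.078 -0.092  0.027] w 25.86
t 12.9 hd mm [ 22.86  35.04 126.21] rot [ 3.1409e+00 -1.2000e-03  1.6580e-01] F hd [ 0.57  0.14 -0.32] T hd [-0.086 -0.125  0.015] w 26.04
```

View pics/s10c.png

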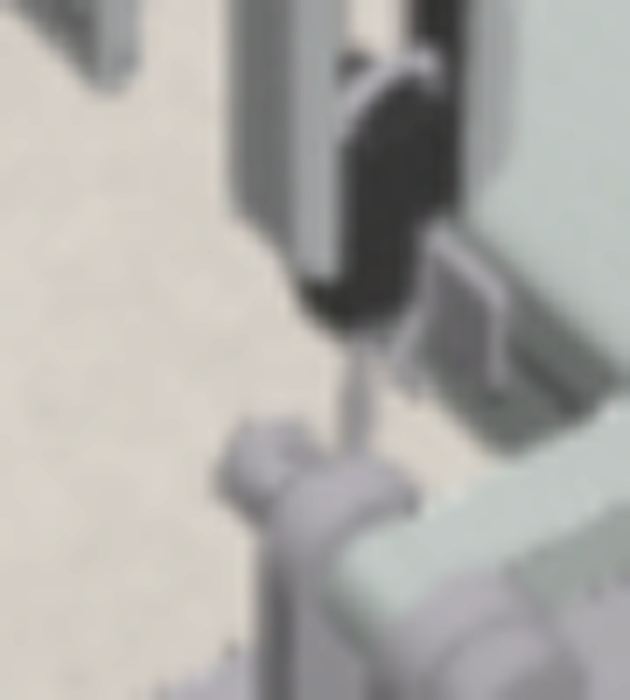

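The leg stands behind the shaft on its +x side, at about (300,264), and is free. Now I'll press gently in -x.

Call:
send_rows(rows=[-0.9, -0.1, 0, 0, 0, 0, 0.1, -0.9, -0.2, 0, 0, 0, 0, 0.1, -0.9, -0.1, 0, 0, 0, 0, 0.1, -0.9, -0.2, 0, 0, 0, 0, 0.1, -0.9, -0.1, 0, 0, 0, 0, 0.1, -0.9, -0.2, 0, 0, 0, 0, 0.1, 0, 0, 0, 0, 0, 0, 0.1, 0, 0, 0, 0, 0, 0, 0.1])

```text
time: 13.9
tool_pos: [0.5181, -0.129, 0.1259]
ee_rot: [3.141, -0.002, 0.166]
wrist_force: [4.6, 0.9, -0.9]
width: 0.0255
```

```bash
python3 - <<'E'
from h import *
hd()
E
```

```text
t 13.9 hd mm [ 18.01  35.21 125.91] rot [ 3.1412e+00 -2.3000e-03  1.6610e-01] F hd [ 4.7   0.11 -0.88] T hd [ 0.012 -1.381  0.034] w 25.53
```

Contact: 4.7 N with TCP at x 18.0, so the shaft centre is at about +2 mm. Next is the shaft's end face in -y.

Call:
send_rows(rows=[4.9, 0.8, 0, 0, 0, 0, 0.1, -2.1, 12.3, 0, 0, 0, 0, 0.1, -2.1, 12.3, 0, 0, 0, 0, 0.1, -8.1, -1.4, 0, 0, 0, 0, 0.1, -8.1, -1.4, 0, 0, 0, 0, 0.1, 0.5, -3, 0, 0, 0, 0, 0.1, 0.5, -3, 0, 0, 0, 0, 0.1, 0, 0, 0, 0, 0, 0, 0.1])

```text
time: 14.9
tool_pos: [0.5029, -0.113, 0.1255]
ee_rot: [3.141, -0.0, 0.165]
wrist_force: [0.2, 0.6, -0.8]
width: 0.0258
```

```bash
python3 - <<'E'
from h import *
hd();view('side','s11',(275,235,45,50),14)
E
```

```text
t 14.9 hd mm [  5.61  53.5  125.51] rot [ 3.1415e+00 -1.0000e-04  1.6510e-01] F hd [ 0.34  0.53 -0.8 ] T hd [-0.122 -0.035  0.012] w 25.77
```

View pics/s11c.png

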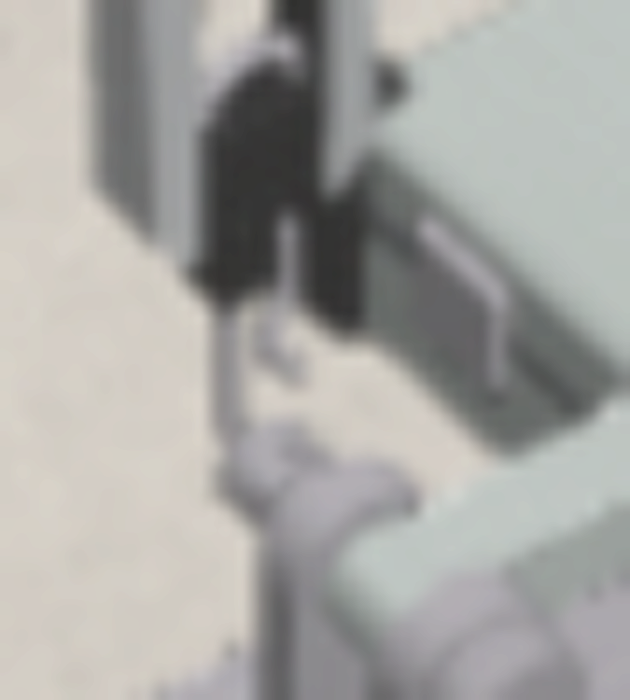

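Call:
send_rows(rows=[0.1, -0.6, 0, 0, 0, 0, 0.1, 0.1, -0.6, 0, 0, 0, 0, 0.1, 0.1, -0.6, 0, 0, 0, 0, 0.1, 0.1, -0.6, 0, 0, 0, 0, 0.1, 0, 0, 0, 0, 0, 0, 0.1, 0, 0, 0, 0, 0, 0, 0.1, 0, 0, 0, 0, 0, 0, 0.1, 0, 0, 0, 0, 0, 0, 0.1])

```text
time: 15.95
tool_pos: [0.5031, -0.1149, 0.1255]
ee_rot: [3.142, -0.0, 0.166]
wrist_force: [0.7, 0.6, -0.5]
width: 0.0253
```

```bash
python3 - <<'E'
from h import *
hd()
E
```

```text
t 15.95 hd mm [  5.57  51.62 125.5 ] rot [ 3.1416e+00 -1.0000e-04  1.6590e-01] F hd [ 0.83  0.45 -0.52] T hd [-0.041 -0.081  0.032] w 25.29
```

Call:
send_rows(rows=[0.1, -0.5, 0, 0, 0, 0, 0.1, 0.1, -0.5, 0, 0, 0, 0, 0.1, 0.1, -0.5, 0, 0, 0, 0, 0.1, 0, 0, 0, 0, 0, 0, 0.1, 0, 0, 0, 0, 0, 0, 0.1, 0, 0, 0, 0, 0, 0, 0.1, 0, 0, 0, 0, 0, 0, 0.1, 0, 0, 0, 0, 0, 0, 0.1])

```text
time: 16.95
tool_pos: [0.5034, -0.1163, 0.1255]
ee_rot: [-3.142, -0.0, 0.166]
wrist_force: [-1.1, 0.6, -0.0]
width: 0.0261
```

```bash
python3 - <<'E'
from h import *
hd()
E
```

```text
t 16.95 hd mm [  5.61  50.12 125.51] rot [-3.1416e+00 -1.0000e-04  1.6590e-01] F hd [-1.    0.8  -0.01] T hd [ 0.007 -0.104 -0.011] w 26.08
```

Call:
send_rows(rows=[0.1, -0.5, 0, 0, 0, 0, 0.1, 0.1, -0.5, 0, 0, 0, 0, 0.1, 0.1, -0.5, 0, 0, 0, 0, 0.1, 0, 0, 0, 0, 0, 0, 0.1, 0, 0, 0, 0, 0, 0, 0.1, 0, 0, 0, 0, 0, 0, 0.1, 0, 0, 0, 0, 0, 0, 0.1, 0, 0, 0, 0, 0, 0, 0.1])

```text
time: 17.95
tool_pos: [0.5037, -0.1179, 0.1255]
ee_rot: [-3.142, 0.0, 0.166]
wrist_force: [-0.3, 1.9, 0.5]
width: 0.026
```

```bash
python3 - <<'E'
from h import *
hd();view('side','s12',(275,235,45,50),14);hd()
E
```

```text
t 17.95 hd mm [  5.62  48.55 125.49] rot [-3.1415  0.      0.1659] F hd [0.03 1.94 0.48] T hd [ 0.473 -0.065  0.002] w 25.96
t 18.0 hd mm [  5.64  48.55 125.5 ] rot [-3.1416 -0.      0.1659] F hd [-1.24  2.65  0.81] T hd [ 0.489 -0.03  -0.034] w 25.97
```

View pics/s12c.png

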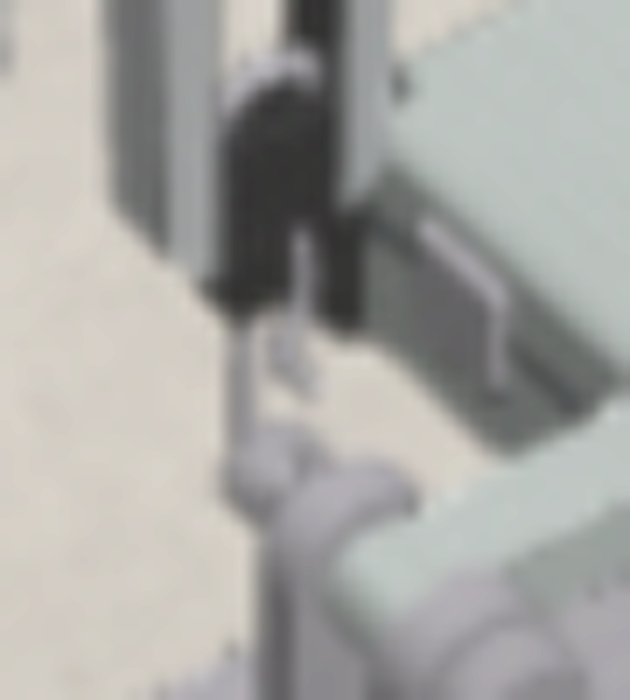

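Contact: TCP y 48.55 with about 1.8 N. That puts the hole at TCP y of about 34.3, with tip-over-axis at TCP x of about 6.1 and the mouth at about 10. I'll move above it.

Call:
send_rows(rows=[-0.7, 3.9, 0, 0, 0, 0, 0.1, 0, 0, 25, 0, 0, 0, 0.1, 3.7, -8.6, 0, 0, 0, 0, 0.1, 3.7, -8.6, 0, 0, 0, 0, 0.1, 0, 0, -8, 0, 0, 0, 0.1, 0, 0, -4, 0, 0, 0, 0.1, 0, 0, 0, 0, 0, 0, 0.1, 0, 0, 0, 0, 0, 0, 0.1])

```text
time: 19.0
tool_pos: [0.5104, -0.131, 0.1384]
ee_rot: [-3.141, 0.0, 0.166]
wrist_force: [-0.8, -0.1, 0.2]
width: 0.026
```

```bash
python3 - <<'E'
from h import *
hd();view('side','s13',(275,235,45,50),14);hd()
E
```

```text
t 19.0 hd mm [ 10.03  34.5  138.38] rot [-3.1414e+00  1.0000e-04  1.6610e-01] F hd [-0.78  0.01  0.17] T hd [-0.039 -0.047  0.005] w 25.96
t 19.05 hd mm [ 10.16  34.44 138.59] rot [ 3.1415e+00 -3.0000e-04  1.6610e-01] F hd [ 1.12 -0.62 -0.  ] T hd [-0.046 -0.056 -0.03 ] w 25.87
```

View pics/s13c.png

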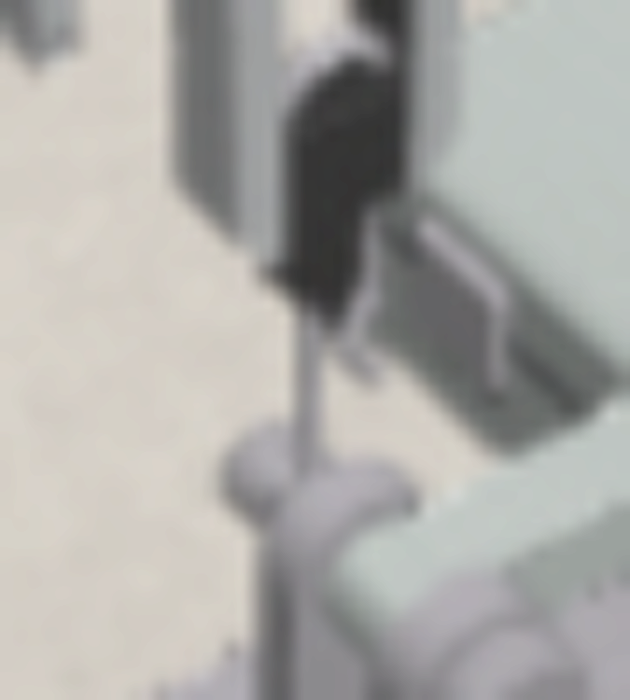

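Call:
send_rows(rows=[0, 0, -1, 0, 0, 0, 0.1, 0, 0, -1, 0, 0, 0, 0.1, 0, 0, -1, 0, 0, 0, 0.1, 0, 0, -1, 0, 0, 0, 0.1, 0, 0, -0.5, 0, 0, 0, 0.1, 0, 0, -0.5, 0, 0, 0, 0.1, 0, 0, 0, 0, 0, 0, 0.1, 0, 0, 0, 0, 0, 0, 0.1])

```text
time: 20.05
tool_pos: [0.5104, -0.1312, 0.1335]
ee_rot: [3.142, -0.0, 0.166]
wrist_force: [0.4, 0.2, 0.1]
width: 0.0256
```

```bash
python3 - <<'E'
from h import *
hd()
E
```

```text
t 20.05 hd mm [ 10.07  34.32 133.52] rot [ 3.1416e+00 -1.0000e-04  1.6590e-01] F hd [0.48 0.16 0.14] T hd [-0.044 -0.08   0.019] w 25.65
```

Call:
send_rows(rows=[0, 0, -0.5, 0, 0, 0, 0.1, 0, 0, -0.5, 0, 0, 0, 0.1, 0, 0, -0.5, 0, 0, 0, 0.1, 0, 0, -0.5, 0, 0, 0, 0.1, 0, 0, 0, 0, 0, 0, 0.1, 0, 0, 0, 0, 0, 0, 0.1, 0, 0, 0, 0, 0, 0, 0.1, 0, 0, 0, 0, 0, 0, 0.1])

```text
time: 21.05
tool_pos: [0.5104, -0.1312, 0.1315]
ee_rot: [3.142, -0.0, 0.166]
wrist_force: [0.3, 0.2, -0.5]
width: 0.0256
```

```bash
python3 - <<'E'
from h import *
hd()
E
```

```text
t 21.05 hd mm [ 10.07  34.34 131.52] rot [ 3.1416e+00 -1.0000e-04  1.6590e-01] F hd [ 0.34  0.14 -0.53] T hd [-0.098 -0.043  0.007] w 25.61
```

Call:
send_rows(rows=[0, 0, -0.5, 0, 0, 0, 0.1, 0, 0, -0.5, 0, 0, 0, 0.1, 0, 0, -0.5, 0, 0, 0, 0.1, 0, 0, -0.5, 0, 0, 0, 0.1, 0, 0, -0.5, 0, 0, 0, 0.1, 0, 0, 0, 0, 0, 0, 0.1, 0, 0, 0, 0, 0, 0, 0.1, 0, 0, 0, 0, 0, 0, 0.1])

```text
time: 22.05
tool_pos: [0.5104, -0.1312, 0.129]
ee_rot: [-3.142, 0.0, 0.166]
wrist_force: [0.4, -0.1, -0.6]
width: 0.0262
```

```bash
python3 - <<'E'
from h import *
hd();view('side','s14',(275,235,45,50),14);hd()
E
```

```text
t 22.05 hd mm [  9.98  34.33 129.  ] rot [-3.1416e+00  1.0000e-04  1.6590e-01] F hd [ 0.35 -0.18 -0.61] T hd [-0.11   0.057 -0.025] w 26.17
t 22.1 hd mm [ 10.01  34.32 128.97] rot [-3.1416e+00  1.0000e-04  1.6580e-01] F hd [ 0.16 -0.8  -0.52] T hd [-0.049 -0.05   0.045] w 25.95
```

View pics/s14c.png

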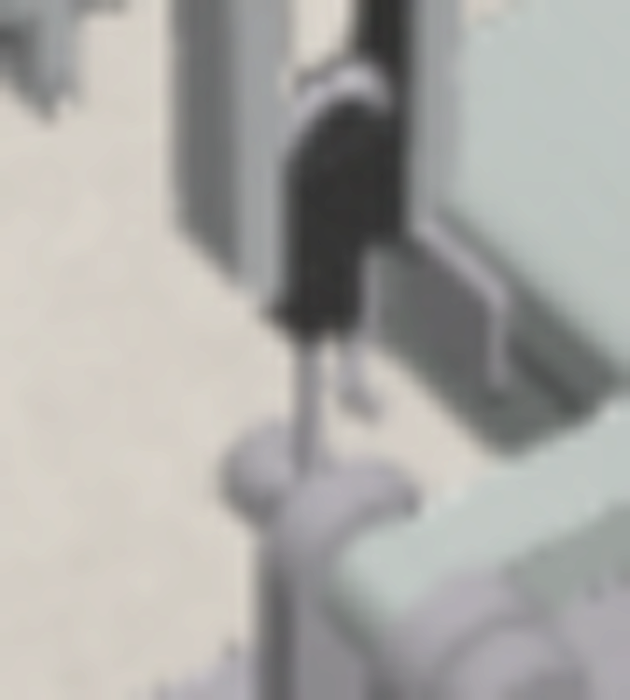

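The leg is about 5 mm below the shaft surface with no force, so it has dropped into the mouth. Now I'll roll the hole upright by moving it -x to past the axis.

Call:
send_rows(rows=[-0.9, -0.1, 0, 0, 0, 0, 0.1, -0.9, -0.2, 0, 0, 0, 0, 0.1, -0.9, -0.1, 0, 0, 0, 0, 0.1, -0.9, -0.2, 0, 0, 0, 0, 0.1, -0.9, -0.1, 0, 0, 0, 0, 0.1, -0.9, -0.2, 0, 0, 0, 0, 0.1, -0.9, -0.1, 0, 0, 0, 0, 0.1, 0, 0, 0, 0, 0, 0, 0.1])

```text
time: 23.1
tool_pos: [0.506, -0.1319, 0.1291]
ee_rot: [3.141, -0.005, 0.166]
wrist_force: [7.1, 1.0, -4.3]
width: 0.0259
```

```bash
python3 - <<'E'
from h import *
hd()
E
```

```text
t 23.1 hd mm [  5.6   34.38 129.14] rot [ 3.1413 -0.0049  0.1663] F hd [ 7.17 -0.14 -4.26] T hd [-0.094 -1.776 -0.011] w 25.89
```

```bash
python3 - <<'E'
from h import *
view('side','s15',(275,235,45,50),14);hd();view('top','t15',(325,190,70,65),8);hd()
E
```

```text
t 23.15 hd mm [  5.61  34.42 129.11] rot [ 3.1414 -0.0048  0.1663] F hd [ 6.57  0.   -3.89] T hd [-0.092 -1.75   0.034] w 25.72
t 23.2 hd mm [  5.63  34.38 129.14] rot [ 3.1413 -0.0048  0.1663] F hd [ 6.16 -0.18 -4.24] T hd [-0.039 -1.724  0.006] w 25.86
```

View pics/s15c.png

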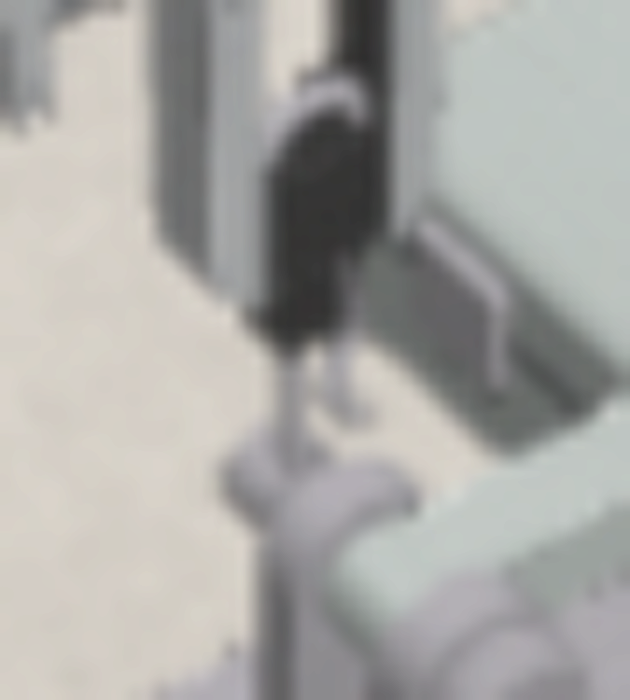

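The leg enters the shaft's top near the axis, at about (295,267). The hole is rolling against roughly 6.5 N, so I'll push a little further, then ease back.

Call:
send_rows(rows=[-0.6, -0.1, 0, 0, 0, 0, 0.1, -0.6, -0.1, 0, 0, 0, 0, 0.1, -0.6, -0.1, 0, 0, 0, 0, 0.1, -0.6, -0.1, 0, 0, 0, 0, 0.1, 0, 0, 0, 0, 0, 0, 0.1, 0, 0, 0, 0, 0, 0, 0.1, 0, 0, 0, 0, 0, 0, 0.1, 0, 0, 0, 0, 0, 0, 0.1])

```text
time: 24.2
tool_pos: [0.5048, -0.1321, 0.1291]
ee_rot: [3.141, -0.008, 0.166]
wrist_force: [8.9, 1.2, -5.5]
width: 0.0255
```

```bash
python3 - <<'E'
from h import *
hd()
E
```

```text
t 24.2 hd mm [  4.35  34.4  129.1 ] rot [ 3.1413 -0.0075  0.1665] F hd [ 9.   -0.29 -5.52] T hd [-0.056 -2.395  0.033] w 25.49
```

```bash
python3 - <<'E'
from h import *
view('side','s16',(275,235,45,50),14);hd()
a=[cv2.convertScaleAbs(cv2.resize(cv2.imread(f'pics/{f}.png')[243:275,280:312],None,fx=12,fy=12,interpolation=cv2.INTER_CUBIC),alpha=1.7) for f in('s14','s16')]
cv2.imwrite('pics/cmp.png',np.hstack(a))
E
```

```text
t 24.25 hd mm [  4.33  34.43 129.06] rot [ 3.1413 -0.0075  0.1666] F hd [ 8.55 -0.04 -5.32] T hd [-0.074 -2.398  0.027] w 25.76
```

View pics/cmp.png

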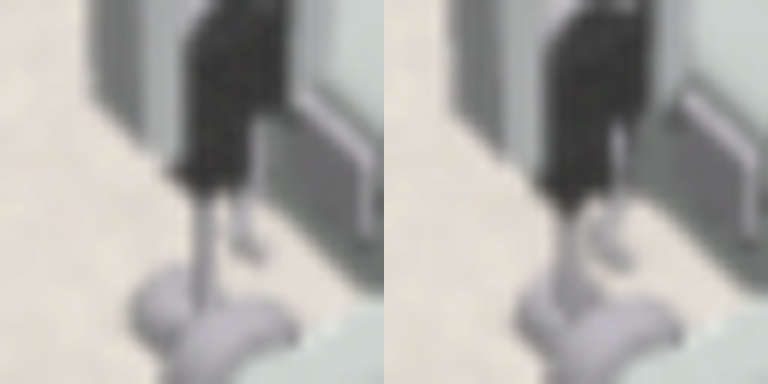

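The leg at shaft level has moved about 5 mm in -x and sits near the middle of the shaft's top, so the hole has rolled. I'll push a bit more, then go back to over the axis.

Call:
send_rows(rows=[-0.5, -0.1, 0, 0, 0, 0, 0.1, -0.5, -0.1, 0, 0, 0, 0, 0.1, 0, 0, 0, 0, 0, 0, 0.1, 1.5, 0.2, 0, 0, 0, 0, 0.1, 1.5, 0.3, 0, 0, 0, 0, 0.1, 1.5, 0.2, 0, 0, 0, 0, 0.1, 1.3, 0.3, 0, 0, 0, 0, 0.1, 0, 0, 0, 0, 0, 0, 0.1])

```text
time: 25.25
tool_pos: [0.5058, -0.1319, 0.1289]
ee_rot: [-3.141, 0.002, 0.166]
wrist_force: [0.0, 0.3, -0.7]
width: 0.0257
```

```bash
python3 - <<'E'
from h import *
hd()
E
```

```text
t 25.25 hd mm [  5.34  34.4  128.88] rot [-3.1415e+00  1.9000e-03  1.6580e-01] F hd [ 0.1   0.33 -0.73] T hd [-0.112 -0.222  0.04 ] w 25.67
```

Call:
send_rows(rows=[0, 0, -0.7, 0, 0, 0, 0.1, 0, 0, -0.7, 0, 0, 0, 0.1, 0, 0, -0.7, 0, 0, 0, 0.1, 0, 0, -0.7, 0, 0, 0, 0.1, 0, 0, -0.7, 0, 0, 0, 0.1, 0, 0, -0.5, 0, 0, 0, 0.1, 0, 0, 0, 0, 0, 0, 0.1, 0, 0, 0, 0, 0, 0, 0.1])

```text
time: 26.25
tool_pos: [0.5066, -0.1318, 0.125]
ee_rot: [3.142, -0.0, 0.166]
wrist_force: [0.4, 0.8, -0.9]
width: 0.0258
```

```bash
python3 - <<'E'
from h import *
hd()
E
```

```text
t 26.25 hd mm [  6.16  34.37 125.05] rot [ 3.1415e+00 -2.0000e-04  1.6590e-01] F hd [ 0.52  0.69 -0.92] T hd [-0.048 -0.126 -0.043] w 25.79
```

Call:
send_rows(rows=[0, 0, -0.8, 0, 0, 0, 0.1, 0, 0, -0.8, 0, 0, 0, 0.1, 0, 0, -0.8, 0, 0, 0, 0.1, 0, 0, -0.8, 0, 0, 0, 0.1, 0, 0, -0.8, 0, 0, 0, 0.1, 0, 0, -0.8, 0, 0, 0, 0.1, 0, 0, 0, 0, 0, 0, 0.1, 0, 0, 0, 0, 0, 0, 0.1])

```text
time: 27.25
tool_pos: [0.5065, -0.1318, 0.1202]
ee_rot: [3.142, -0.0, 0.166]
wrist_force: [-0.2, -0.7, -0.6]
width: 0.0258
```

```bash
python3 - <<'E'
from h import *
hd()
E
```

```text
t 27.25 hd mm [  6.12  34.37 120.2 ] rot [ 3.1416e+00 -1.0000e-04  1.6590e-01] F hd [-0.28 -0.62 -0.64] T hd [-0.057 -0.114 -0.028] w 25.8
```

Call:
send_rows(rows=[0, 0, -1, 0, 0, 0, 0.1, 0, 0, -1, 0, 0, 0, 0.1, 0, 0, -1, 0, 0, 0, 0.1, 0, 0, -1, 0, 0, 0, 0.1, 0, 0, -1, 0, 0, 0, 0.1, 0, 0, -1, 0, 0, 0, 0.1, 0, 0, 0, 0, 0, 0, 0.1, 0, 0, 0, 0, 0, 0, 0.1])

```text
time: 28.25
tool_pos: [0.5067, -0.1318, 0.1143]
ee_rot: [3.141, -0.0, 0.166]
wrist_force: [0.6, 0.4, 1.3]
width: 0.0258
```

```bash
python3 - <<'E'
from h import *
hd();view('side','s17',(275,235,45,50),14)
E
```

```text
t 28.25 hd mm [  6.25  34.3  114.26] rot [ 3.1414e+00 -4.0000e-04  1.6590e-01] F hd [0.65 0.25 1.32] T hd [-0.077 -0.213 -0.007] w 25.78
```

View pics/s17c.png

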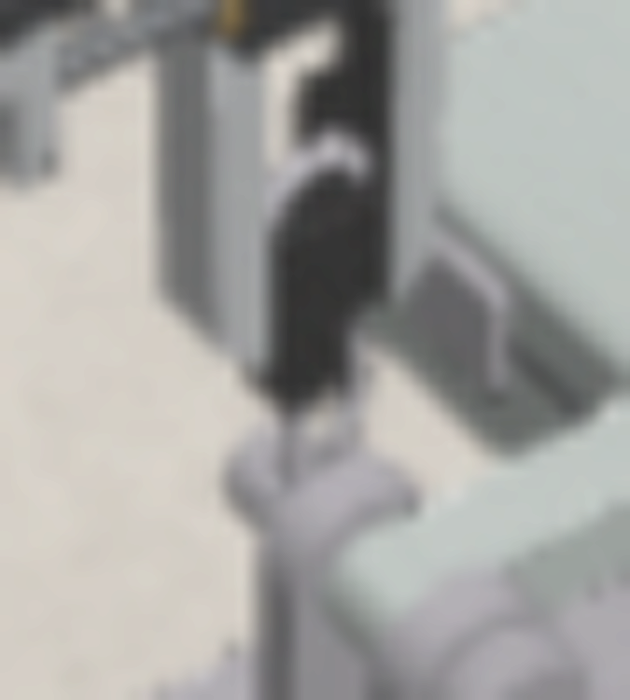

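The leg is well down in the shaft, and the bent leg is reaching the shaft on the +x side. I'll carry on down.

Call:
send_rows(rows=[0, 0, -1, 0, 0, 0, 0.1, 0, 0, -1, 0, 0, 0, 0.1, 0, 0, -1, 0, 0, 0, 0.1, 0, 0, -1, 0, 0, 0, 0.1, 0, 0, -1, 0, 0, 0, 0.1, 0, 0, 0, 0, 0, 0, 0.1, 0, 0, 0, 0, 0, 0, 0.1, 0, 0, 0, 0, 0, 0, 0.1])

```text
time: 29.3
tool_pos: [0.5065, -0.1317, 0.109]
ee_rot: [-3.141, 0.0, 0.166]
wrist_force: [1.8, 0.5, -0.3]
width: 0.0257
```

```bash
python3 - <<'E'
from h import *
hd()
E
```

```text
t 29.3 hd mm [  6.06  34.44 108.98] rot [-3.1414e+00  2.0000e-04  1.6590e-01] F hd [ 1.82  0.2  -0.25] T hd [-0.104 -0.513  0.032] w 25.72
```

Call:
send_rows(rows=[0, 0, -1, 0, 0, 0, 0.1, 0, 0, -1, 0, 0, 0, 0.1, 0, 0, -1, 0, 0, 0, 0.1, 0, 0, -1, 0, 0, 0, 0.1, 0, 0, -1, 0, 0, 0, 0.1, 0, 0, 0, 0, 0, 0, 0.1, 0, 0, 0, 0, 0, 0, 0.1, 0, 0, 0, 0, 0, 0, 0.1])

```text
time: 30.3
tool_pos: [0.5064, -0.1317, 0.1039]
ee_rot: [-3.141, 0.0, 0.166]
wrist_force: [2.3, 0.5, -0.6]
width: 0.0258
```

```bash
python3 - <<'E'
from h import *
hd()
E
```

```text
t 30.3 hd mm [  5.95  34.46 103.9 ] rot [-3.1413e+00  4.0000e-04  1.6590e-01] F hd [ 2.31  0.13 -0.64] T hd [-0.075 -0.567  0.016] w 25.77
```

Call:
send_rows(rows=[0, 0, -1, 0, 0, 0, 0.1, 0, 0, -1, 0, 0, 0, 0.1, 0, 0, -1, 0, 0, 0, 0.1, 0, 0, -1, 0, 0, 0, 0.1, 0, 0, -1, 0, 0, 0, 0.1, 0, 0, -1, 0, 0, 0, 0.1, 0, 0, 0, 0, 0, 0, 0.1, 0, 0, 0, 0, 0, 0, 0.1])

```text
time: 31.3
tool_pos: [0.5063, -0.1318, 0.098]
ee_rot: [-3.141, 0.0, 0.166]
wrist_force: [1.4, 0.5, -0.6]
width: 0.0259
```

```bash
python3 - <<'E'
from h import *
hd();view('side','s18',(275,235,45,50),14);hd()
E
```

```text
t 31.3 hd mm [ 5.91 34.44 97.97] rot [-3.1414e+00  5.0000e-04  1.6580e-01] F hd [ 1.5   0.23 -0.61] T hd [-0.071 -0.324 -0.026] w 25.85
t 31.35 hd mm [ 5.91 34.46 97.97] rot [-3.1414e+00  5.0000e-04  1.6590e-01] F hd [ 1.13 -0.17 -1.48] T hd [-0.044 -0.302 -0.005] w 25.75
```

View pics/s18c.png

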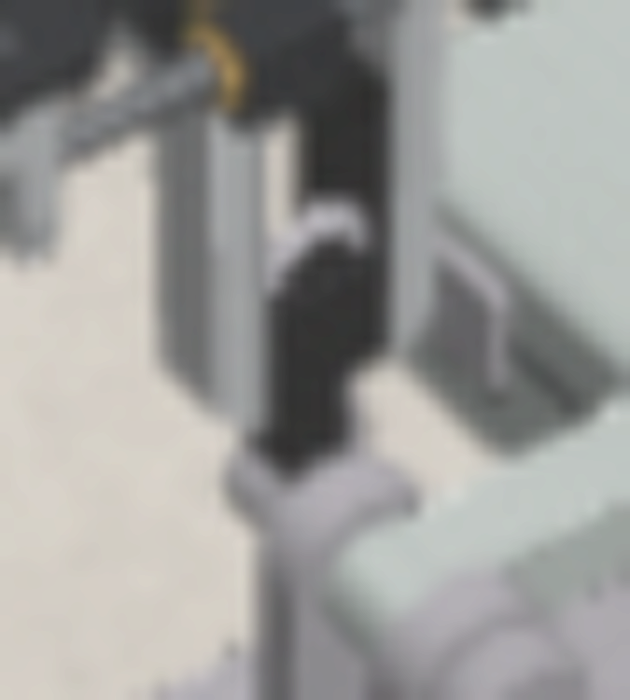

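The shoulder is almost on the shaft, with no force building up. I'll do the last few mm slowly.

Call:
send_rows(rows=[0, 0, -0.6, 0, 0, 0, 0.1, 0, 0, -0.6, 0, 0, 0, 0.1, 0, 0, -0.6, 0, 0, 0, 0.1, 0, 0, -0.6, 0, 0, 0, 0.1, 0, 0, -0.6, 0, 0, 0, 0.1, 0, 0, 0, 0, 0, 0, 0.1, 0, 0, 0, 0, 0, 0, 0.1, 0, 0, 0, 0, 0, 0, 0.1])

```text
time: 32.35
tool_pos: [0.5065, -0.1318, 0.0953]
ee_rot: [3.142, -0.0, 0.166]
wrist_force: [0.1, 0.4, 0.0]
width: 0.026
```

```bash
python3 - <<'E'
from h import *
hd()
E
```

```text
t 32.35 hd mm [ 6.06 34.38 95.26] rot [ 3.1416 -0.      0.1659] F hd [0.14 0.33 0.02] T hd [-0.083 -0.146 -0.009] w 25.99
```

Call:
send_rows(rows=[0, 0, -0.4, 0, 0, 0, 0.1, 0, 0, -0.4, 0, 0, 0, 0.1, 0, 0, -0.4, 0, 0, 0, 0.1, 0, 0, -0.4, 0, 0, 0, 0.1, 0, 0, -0.4, 0, 0, 0, 0.1, 0, 0, 0, 0, 0, 0, 0.1, 0, 0, 0, 0, 0, 0, 0.1, 0, 0, 0, 0, 0, 0, 0.1])

```text
time: 33.35
tool_pos: [0.5066, -0.1319, 0.0947]
ee_rot: [3.141, -0.001, 0.166]
wrist_force: [-2.1, 0.8, 7.7]
width: 0.0253
```

```bash
python3 - <<'E'
from h import *
hd();hd()
E
```

```text
t 33.35 hd mm [ 6.18 34.27 94.73] rot [ 3.141e+00 -7.000e-04  1.659e-01] F hd [-1.96  1.12  7.69] T hd [ 0.25   0.405 -0.049] w 25.29
t 33.35 hd mm [ 6.18 34.27 94.73] rot [ 3.141e+00 -7.000e-04  1.659e-01] F hd [-1.96  1.12  7.69] T hd [ 0.25   0.405 -0.049] w 25.29
```

The shoulder is seated: 7.7 N at TCP z 94.7 against about 95 expected. I'll relieve the load, open and lift clear.

Call:
send_rows(rows=[0, 0, 0.5, 0, 0, 0, 0.1, 0, 0, 0.6, 0, 0, 0, 0.1, 0, 0, 0, 0, 0, 0, 0.25, 0, 0, 0, 0, 0, 0, 0.4, 0, 0, 0, 0, 0, 0, 0.5, 0, 0, 0, 0, 0, 0, 0.5, 0, 0, 0, 0, 0, 0, 0.5, 0, 0, 0, 0, 0, 0, 0.5])

```text
time: 34.35
tool_pos: [0.5065, -0.1318, 0.0942]
ee_rot: [-3.142, 0.0, 0.166]
wrist_force: [-0.4, 0.3, 0.1]
width: 0.047
```

Call:
send_rows(rows=[0, 0, 8, 0, 0, 0, 0.5, 0, 0, 20, 0, 0, 0, 0.5, 0, 0, 40, 0, 0, 0, 0.5, 0, 0, 50, 0, 0, 0, 0.5, 0, 45, 0, 0, 0, 0, 0.5, 0, 60, 0, 0, 0, 0, 0.5, 0, 60, 0, 0, 0, 0, 0.5, 0, 60, 0, 0, 0, 0, 0.5])

```text
time: 35.35
tool_pos: [0.5065, 0.0949, 0.2133]
ee_rot: [3.141, -0.002, 0.165]
wrist_force: [1.4, -0.1, 0.1]
width: 0.0472
```

```bash
python3 - <<'E'
from h import *
hd();view('side','s19',(265,230,60,60),10);view('top','t19',(330,195,60,55),10)
E
```

```text
t 35.35 hd mm [ 43.68 257.97 213.29] rot [ 3.1414e+00 -1.9000e-03  1.6530e-01] F hd [ 1.34 -0.29  0.13] T hd [-0.037 -0.093 -0.045] w 47.2
```

View pics/s19c.png

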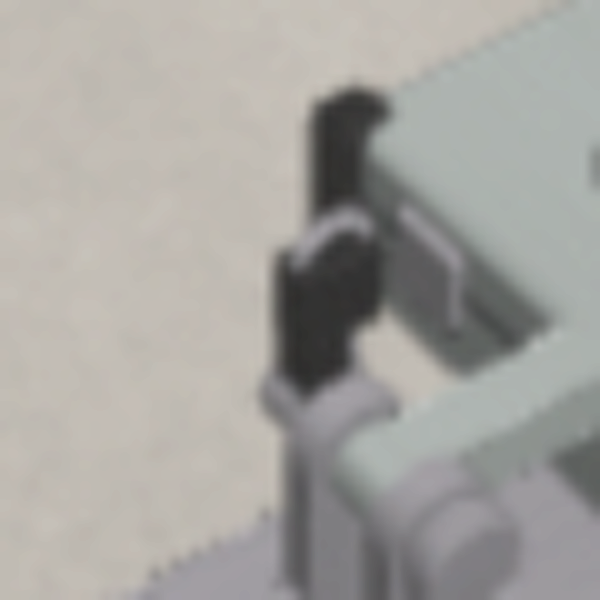

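View pics/t19c.png

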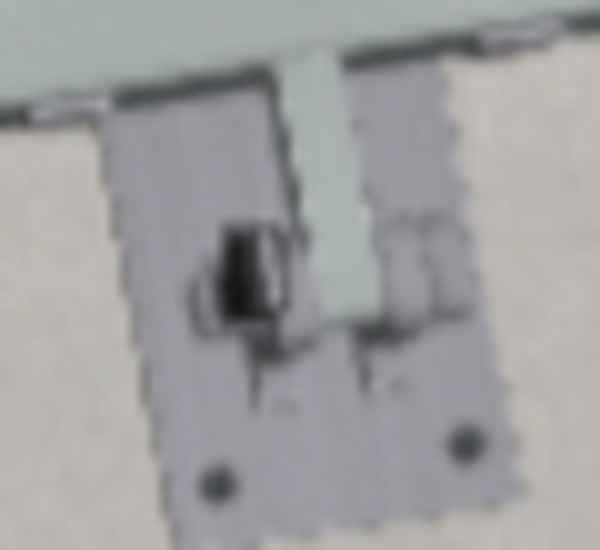

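The clip stands on the shaft on its own. A line now shows between lug and head in the top view, so the end-face probe may have drawn the pin slightly. I'll compare with the picture taken when it was home.

```bash
python3 - <<'E'
from h import *
a,b=[cv2.cvtColor(load(f)['color'],cv2.COLOR_RGB2GRAY).astype(np.float32) for f in('top4','t19')]
# profiles along pin axis (hd y) at several x offsets z
S=load('top4')
for z,x in((.08,0),(.08,-.006),(.08,.006)):
    ys=np.arange(-60,60,2); q=proj(S,[HO+HR@np.array([x,y/1000,z]) for y in ys]).astype(np.float32)
    pa,pb=[cv2.remap(i,q[:,0].copy(),q[:,1].copy(),cv2.INTER_LINEAR).ravel() for i in(a,b)]
    print(x); print([(int(y),int(u),int(v)) for y,u,v in zip(ys,pa,pb) if y<-20 or y>36])
for f in('top4','t19','side4','s19'):
    s=cv2.imread(f'pics/{f}.png'); x,y=(344,208) if f[0]=='t' else (288,262)
    w,h=(40,26) if f[0]=='t' else (40,36)
    cv2.imwrite(f'pics/q_{f}.png',cv2.convertScaleAbs(cv2.resize(s[y:y+h,x:x+w],None,fx=10,fy=10,interpolation=cv2.INTER_NEAREST),alpha=2.2,beta=-60))
cv2.imwrite('pics/qt.png',np.hstack([cv2.imread(f'pics/q_{f}.png') for f in('top4','t19')]))
cv2.imwrite('pics/qs.png',np.hstack([cv2.imread(f'pics/q_{f}.png') for f in('side4','s19')]))
E
```

```text
0
[(-60, 116, 115), (-58, 116, 115), (-56, 115, 115), (-54, 115, 115), (-52, 115, 114), (-50, 115, 114), (-48, 115, 115), (-46, 116, 115), (-44, 116, 115), (-42, 114, 113), (-40, 109, 108), (-38, 102, 101), (-36, 97, 96), (-34, 95, 94), (-32, 94, 93), (-30, 94, 92), (-28, 94, 89), (-26, 95, 86), (-24, 96, 88), (-22, 97, 93), (38, 91, 37), (40, 93, 59), (42, 91, 71), (44, 84, 74), (46, 71, 66), (48, 71, 76), (50, 78, 88), (52, 93, 94), (54, 96, 96), (56, 96, 95), (58, 95, 94)]
-0.006
[(-60, 115, 115), (-58, 115, 115), (-56, 115, 114), (-54, 115, 115), (-52, 116, 116), (-50, 116, 116), (-48, 116, 115), (-46, 115, 115), (-44, 114, 114), (-42, 112, 110), (-40, 107, 105), (-38, 100, 96), (-36, 96, 93), (-34, 95, 93), (-32, 94, 92), (-30, 94, 90), (-28, 93, 87), (-26, 93, 82), (-24, 94, 85), (-22, 96, 93), (38, 91, 53), (40, 90, 67), (42, 87, 75), (44, 81, 72), (46, 73, 72), (48, 71, 77), (50, 83, 90), (52, 92, 95), (54, 96, 96), (56, 96, 96), (58, 95, 95)]
0.006
[(-60, 115, 115), (-58, 116, 115), (-56, 116, 115), (-54, 116, 115), (-52, 115, 115), (-50, 115, 115), (-48, 115, 115), (-46, 115, 115), (-44, 114, 113), (-42, 111, 110), (-40, 106, 104), (-38, 100, 96), (-36, 97, 92), (-34, 97, 92), (-32, 96, 93), (-30, 94, 93), (-28, 94, 92), (-26, 94, 89), (-24, 95, 88), (-22, 96, 93), (38, 83, 43), (40, 86, 61), (42, 85, 80), (44, 80, 74), (46, 76, 74), (48, 76, 84), (50, 86, 90), (52, 94, 95), (54, 96, 96), (56, 95, 95), (58, 94, 94)]
```

View pics/qt.png

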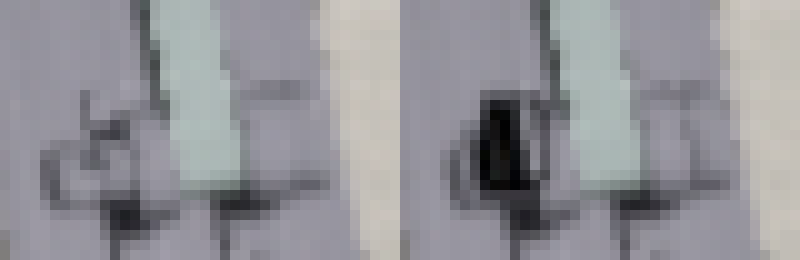

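View pics/qs.png

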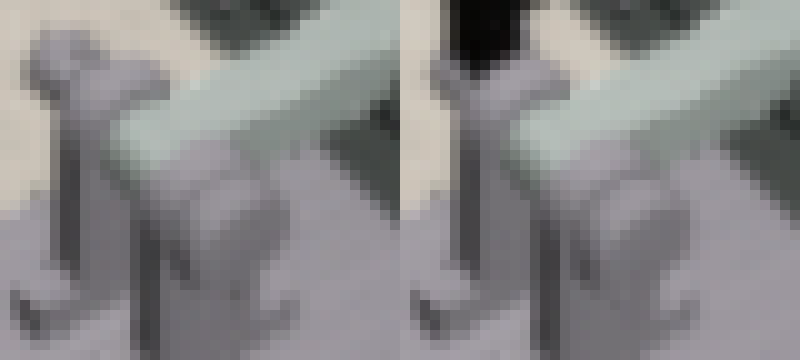

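The shaft end shifted about 1.7 mm and a gap line is visible at the head, so the end-face probe drew the pin out a little. That's within 3 mm, but I'll push it home again the same way.

Call:
send_rows(rows=[2.5, -50, 0, 0, 0, 0, 0, 2.5, -57.5, 0, 0, 0, 0, 0, 2.5, -57.5, 0, 0, 0, 0, 0, 2.5, -57.5, 0, 0, 0, 0, 0, 2.5, -57.5, 0, 0, 0, 0, 0, 2.5, -58.5, 0, 0, 0, 0, 0, 0, 0, 0, 0, 0, 0, 0, 0, 0, 0, 0, 0, 0, 0])

```text
time: 36.45
tool_pos: [0.5212, -0.2456, 0.2125]
ee_rot: [-3.141, -0.0, 0.165]
wrist_force: [-0.1, -0.2, -0.4]
width: 0.0004
```

```bash
python3 - <<'E'
from h import *
hd()
E
```

```text
t 36.45 hd mm [  1.74 -80.32 212.5 ] rot [-3.1411e+00 -2.0000e-04  1.6480e-01] F hd [-0.12 -0.2  -0.39] T hd [-0.046 -0.107 -0.012] w 0.45
```

Call:
send_rows(rows=[0, 0, -45, 0, 0, 0, 0, 0, 0, -45, 0, 0, 0, 0, 0, 0, -40, 0, 0, 0, 0, 0, 0, -22, 0, 0, 0, 0, -1.2, 6.9, 0, 0, 0, 0, 0, -1.2, 6.9, 0, 0, 0, 0, 0, -1.2, 6.9, 0, 0, 0, 0, 0, 0, 0, 0, 0, 0, 0, 0])

```text
time: 37.45
tool_pos: [0.5186, -0.2241, 0.0617]
ee_rot: [3.14, -0.002, 0.167]
wrist_force: [-0.3, -0.1, -0.0]
width: 0.0008
```

Call:
send_rows(rows=[-0.3, 1.8, 0, 0, 0, 0, 0, -0.3, 1.8, 0, 0, 0, 0, 0, -0.2, 1, 0, 0, 0, 0, 0, -0.2, 1, 0, 0, 0, 0, 0, -0.2, 1, 0, 0, 0, 0, 0, -0.2, 1, 0, 0, 0, 0, 0, -0.2, 1, 0, 0, 0, 0, 0, 0, 0, 0, 0, 0, 0, 0])

```text
time: 38.45
tool_pos: [0.5163, -0.2159, 0.0603]
ee_rot: [3.142, -0.0, 0.166]
wrist_force: [-0.5, -0.1, -0.6]
width: 0.0002
```

```bash
python3 - <<'E'
from h import *
hd()
E
```

```text
t 38.45 hd mm [  1.83 -50.2   60.3 ] rot [ 3.1416e+00 -1.0000e-04  1.6600e-01] F hd [-0.47 -0.04 -0.62] T hd [-0.081 -0.066 -0.002] w 0.22
```

Call:
send_rows(rows=[-0.1, 0.6, 0, 0, 0, 0, 0, -0.1, 0.6, 0, 0, 0, 0, 0, -0.1, 0.6, 0, 0, 0, 0, 0, -0.1, 0.6, 0, 0, 0, 0, 0, -0.1, 0.6, 0, 0, 0, 0, 0, -0.1, 0.6, 0, 0, 0, 0, 0, 0, 0, 0, 0, 0, 0, 0, 0, 0, 0, 0, 0, 0, 0])

```text
time: 39.45
tool_pos: [0.5159, -0.2135, 0.0604]
ee_rot: [3.139, -0.0, 0.166]
wrist_force: [1.1, -5.5, -2.4]
width: 0.0006
```

```bash
python3 - <<'E'
from h import *
hd()
E
```

```text
t 39.45 hd mm [  1.86 -47.76  60.39] rot [ 3.1394e+00 -4.0000e-04  1.6560e-01] F hd [ 0.17 -5.59 -2.38] T hd [-0.964 -0.075 -0.019] w 0.58
```

The stop is at y -47.76 with 5.6 N, the same place as the first time, so the pin is home. I'll retreat and look.

Call:
send_rows(rows=[1, -6, 0, 0, 0, 0, 0, 2, -12, 0, 0, 0, 0, 0, 0, 0, 50, 0, 0, 0, 0, 0, 0, 60, 0, 0, 0, 0, 0, 0, 40, 0, 0, 0, 0, -20, -55, 0, 0, 0, 0, 0, -20, -55, 0, 0, 0, 0, 0, 0, 0, 0, 0, 0, 0, 0])

```text
time: 40.45
tool_pos: [0.477, -0.3439, 0.2098]
ee_rot: [-3.141, 0.001, 0.16]
wrist_force: [0.3, -0.3, 0.1]
width: 0.0006
```

Call:
send_rows(rows=[-40, -40, 0, 0, 0, 0, 0, -40, -40, 0, 0, 0, 0, 0, -40, -30, 0, 0, 0, 0, 0, 0, 0, 0, 0, 0, 0, 0, 0, 0, 0, 0, 0, 0, 0, 0, 0, 0, 0, 0, 0, 0, 0, 0, 0, 0, 0, 0, 0, 0, 0, 0, 0, 0, 0, 0])

```text
time: 41.45
tool_pos: [0.3594, -0.4498, 0.2103]
ee_rot: [-3.141, -0.0, 0.167]
wrist_force: [0.3, -0.1, 0.7]
width: 0.0002
```

```bash
python3 - <<'E'
from h import *
hd();view('side','s20',(265,230,60,60),9);view('top','t20',(330,195,60,55),9)
a,b=[cv2.imread(f'pics/{f}c.png') for f in('s20','t20')]; b=cv2.copyMakeBorder(b,0,a.shape[0]-b.shape[0],0,0,cv2.BORDER_CONSTANT); c=np.hstack([a,b]); cv2.imwrite('pics/f20.png',cv2.resize(c,None,fx=.74,fy=.74))
cv2.imwrite('pics/top_f.png',cv2.imread('pics/t20.png'))
E
```

```text
t 41.45 hd mm [-191.66 -254.9   210.3 ] rot [-3.1415e+00 -1.0000e-04  1.6720e-01] F hd [ 0.26 -0.15  0.68] T hd [-0.089 -0.108 -0.005] w 0.23
```

View pics/f20.png

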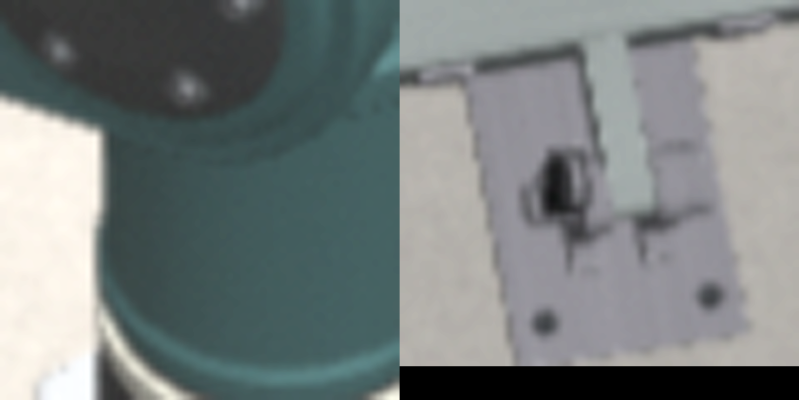

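View pics/top_f.png

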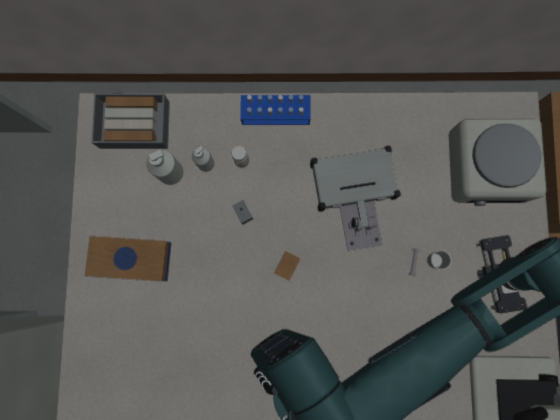

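```bash
python3 - <<'E'
from h import *
print(close_job())
E
```

```text
the job is handed in; nothing more can be done
None
```

The pin is home and the R-clip is through its cross-hole, snapped on and released. I handed the job in at about 41.5 s of the 72 s allowed.

**What I did**
- **Pin, first push:** I pushed it by its head to the hard stop, which answered with 8 N.
- **Finding the hole:** I drew the clip from its block. The two cameras disagreed by about 3.5 mm in y, so I found the shaft by touch, on its +x flank and its end face.
- **Clip:** The leg dropped into the mouth. I rolled the hole upright at about 9–11 N of the 20 N allowed, then pushed down until the shoulder met the shaft at 7.7 N. It seated within about 0.5 mm of the expected height, and I let go.
- **Pin, second push:** Touching the end face had drawn the pin out about 1.7 mm. I pushed the head again and it stopped at the same place as the first time, within 0.1 mm, at 5.6 N.

**Last checks**
- **Pin and clip:** The last top view shows no gap at the head, and the clip upright on the shaft.
- **Surroundings:** The bystanders look unmoved by eye. The gripper is well clear of everything.
- **Not checked:** The arm blocked the final side view, so I last saw the seated clip from the side just before the second push. I did not measure the spring angle; I judged it only from the leg going down to the shoulder without resistance.

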